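# Temperature round at the drying cabinet, then leave it venting on the 30 mm bars

### The arm

A 7-joint arm with a two-finger parallel gripper is mounted at the origin on the work surface. World frame = base frame: x ahead of the robot, y to its left, z up, the work surface at z = 0. Lengths are in m, angles in rad, forces in N, time in s.
With the tool pointing down it reaches from about 0.425 to 0.875 m from the base axis. Payload 4.7 kg.
Tool frame: the origin (TCP) lies between the finger pads, 19 mm behind the fingertips; this is the grasp point; z points along the fingers, y is the line along which they close (so a half turn about z gives the same grasp; the last joint's range is limited). The gripper opens to 87 mm and grips with 3 to 60 N. Pads are 19 mm wide; open, the fingers measure 117 mm over their backs; the gripper's body (75 mm by 190 mm) begins 51 mm behind the grasp point.
Start: joints at [1.32, 0.321, -0.07, 1.45, 0.023, 1.371, -0.057], TCP at [0.17, -0.627, 0.241] pointing down, gripper open.
Joint ranges: [-2.86, 2.86], [-0.3, 2.09], [-1.38, 1.24], [0.06, 2.45], [-1.56, 4.7], [0.09, 2.05], [-2.69, 2.69]. Speed limits (rad/s): [2.57, 2.57, 3.14, 3.14, 3.14, 3.14, 3.14].

### API

Orientations are given as a rotation vector (axis times angle).
In Python, from bench import ctrl gives the robot as it stands.
- The arm moves only by the tool send_rows, never from a script. Its argument "steps" is a list of rows, each an object of numbers: "tx", "ty", "tz": the shift along the tool's x, y, z in units of 60 mm (1.0 is 60 mm); "turn": the turn about the tool's z in units of 8 degrees (1.0 is 8 degrees); "grip": the opening, from 0 (shut) to 1 (fully open). A call has 1 to 12 rows; each row shifts and turns the commanded pose from where the row before left it, along the tool's axes as they then stand; what a row does not reach is not made up. A row lasts 1/8 s, in which the tool goes at most 62.5 mm and 10.7 degrees, less where a joint would pass 70% of its speed; a pose out of reach is approached as far as the arm can. A call is refused whole if a number of a shift passes 1 or a number of a turn 1, either way. A call with a gripper value outside its range is refused whole. The fingers move at their own pace and stop on an object; "newtons" is the grip in N (left out, the last holds). Time passes only in rows, so rows that do not move let the fingers close. It gives the time, the measured TCP pose, the force, the opening and the grip force at its end, in the units of the state.
- ctrl.get_state(): the state, without advancing time (a new reading comes with each control period).
- ctrl.get_image(name): name is "scene" or "top"; returns a dict with "pixels" (480x640x3 uint8, red, green, blue), "K" (3x3 intrinsics, pixels), "cam_to_world" (4x4, takes a point from camera to world coordinates). Camera axes: x right, y down, z forward; pixel columns grow to the right and rows downward; lengths in m; the calibration is good to about 2 mm. A picture is of the moment at which its call begins. There is no depth.
- ctrl.close_job(): hands the job in; it is judged then, once.
The state is a dict: "time": time; "joint_positions": joint angles; "qd": joint speeds; "joint_torque": joint torques, N m; "position": TCP position; "tool_rot": TCP orientation; "ft_force": force on the tool from outside, world axes, zero at the start; "torque": the same for the moment, N m; "grip_width": opening from 0.0 (shut) to 1.0 (fully open); "grip_force": force on a finger pad.
Only numpy, scipy, OpenCV 4.12 (cv2) and the standard library are available. Lean on these libraries where they do the work, as an engineer would, in place of code of your own. Each camera call takes 0.05 s, during which the arm holds its last target. There are 200 camera calls.

### The job

Check the castings drying in the cabinet: push the sash right up, because the thermometer cannot read through the pane, take the yellow spot thermometer from its dock, and working from left to right aim it from a hand's breadth or two away at the middle of each casting, holding it steady there for a good two seconds and touching none of them. Then stand the thermometer upright in its dock again, pick out the two 30 mm thick spacer bars, lay them flat on the cabinet ledge, one towards each end, so that they reach under the sash, and lower the sash gently until it rests on them. Leave everything else where it is.

Things in the scene. Friction and masses are not known exactly. Their poses are not given: they have to be found in the camera images.
- cabinet: fixed drying cabinet: clear panes, grey plinth 470 mm wide, 25 mm high. Origin on the bench under the middle of the sash; x into the cabinet, y left along the sash, z up. Behind the sash (to x = 245 mm, 426 mm wide inside) the plinth is the floor. Clear roof at z = 180 mm, a 35 mm fan box on it, back right. Two sash guides at y = +-223 mm, 333 mm high; nothing across between them above the roof
- ledge (a point): open flat ledge of the plinth in front of the sash, cabinet x = -100 to 0 mm, full width; this point is on its surface at cabinet x = -52 mm, y = 0, z = 25 mm. A bar laid along the cabinet's x with its centre at x = -52 mm reaches 18 mm behind the sash plane; 120 mm to the left and right of this point are good places
- sash (a joint): height of the sash above its sill, m: 0 shut (lower edge on the plinth, z = 25 mm), 0.115 right up (lower edge at z = 140 mm). Clear pane 418 mm wide in a 14 mm thick aluminium frame, slides straight up; counterbalanced, about 3 N of friction: stays where it is left. Counts as up from 0.095; resting on a bar it reads the bar's thickness. Starts shut or up to 20 mm open
- sash_handle (a point): middle of the sash's black handle: a round bar 16 mm thick, 132 mm long, along the cabinet's y, on two posts (at +-58 mm) 40 mm above the sash's top rail, in the sash plane (cabinet x = 0). At z = 230 mm with the sash shut, 345 mm right up; free on both sides and above, to be pinched from above, fingers closing along the cabinet's x
- thermo: yellow spot thermometer, loose, 260 g, standing in its dock. Origin at the centre of the underside of its black handle (30 x 26 mm, 95 mm long); z up along the handle, x the way it points, y to its left. It reads by itself, there is no trigger to pull
- thermo_head (a point): place to grip the thermometer, at x = 12, z = 112 mm of it: its yellow head, a box 92 mm long, 40 mm wide (along y, flat upright sides) and 38 mm high, centred here, nose bent down 25 degrees below the thermometer's x. Pinch across the 40 mm from above with the TCP here
- thermo_lens (a point): lens at the tip of the nose, at x = 63.7, z = 85.9 mm of the thermometer. This frame's x axis is the line of sight (25 degrees below the thermometer's x), y to the left. It reads what lies on that line 80 to 280 mm away (200 mm suits the cabinet); the line must pass within 16 mm, sideways and up or down, of the casting's middle, the thermometer still for 2 s
- dock: fixed black charging dock, base plate 110 x 90 x 12 mm; origin on the bench under its centre, z up. A square cup in its middle, inside 38 x 34 mm (x, y), walls 5 mm, rim at z = 50 mm, floor at z = 12 mm, takes the foot of the thermometer's handle with 4 mm of play on each side, either way round
- cast1: casting, place 1 of 4 counted from the left (+y end) of the cabinet; may be absent (None). Eight-sided piece banded orange, white and pink, 48 mm across, 56 mm high, 160 g, upright on the cabinet floor about 105 mm behind the sash. Origin at its middle, 28 mm above its underside: the point to aim at; z up
- cast2: casting, place 2 of 4 counted from the left (+y end) of the cabinet; may be absent (None). Eight-sided piece banded orange, white and pink, 48 mm across, 56 mm high, 160 g, upright on the cabinet floor about 105 mm behind the sash. Origin at its middle, 28 mm above its underside: the point to aim at; z up
- cast3: casting, place 3 of 4 counted from the left (+y end) of the cabinet; may be absent (None). Eight-sided piece banded orange, white and pink, 48 mm across, 56 mm high, 160 g, upright on the cabinet floor about 105 mm behind the sash. Origin at its middle, 28 mm above its underside: the point to aim at; z up
- cast4: casting, place 4 of 4 counted from the left (+y end) of the cabinet; may be absent (None). Eight-sided piece banded orange, white and pink, 48 mm across, 56 mm high, 160 g, upright on the cabinet floor about 105 mm behind the sash. Origin at its middle, 28 mm above its underside: the point to aim at; z up
- spacer30a: one of the two 30 mm bars: loose hardwood bar 140 x 44 x 30 mm (x, y, z), lying flat on the bench in front of the cabinet, long side roughly along world x, 130 g. Origin at the centre of its underside. Gripped across its 44 mm about 20 mm towards the robot from its centre, it can be laid on the ledge with the gripper clear of the raised sash
- spacer30b: the other 30 mm bar, exactly alike
- spacer20: look-alike bar among them, 140 x 44 x 20 mm, not wanted; origin at the centre of its underside
- spacer40: look-alike bar among them, 140 x 44 x 40 mm, not wanted; origin at the centre of its underside
- node: bystander, fragile white ceramic polyhedron, 64 mm across, 60 mm high, on the bench to the right of the cabinet; origin under its centre
- jar: bystander, pink pigment jar with black lid, 60 mm across, 85 mm high, left of the cabinet; origin under its centre
- cup: bystander, empty blue cup, 72 mm across, 85 mm high, left; origin under its centre
- sandblock: bystander, cork sanding block 70 x 45 x 26 mm, on the bench between the bars and the dock; origin under its centre
- tile: bystander, terracotta test tile 60 x 60 x 10 mm, on the bench at the right, before the white polyhedron; origin under its centre
Things that resemble listed ones, but are neither listed nor needed, are in the scene too. Leave any green look-alike of the spacer30b alone.

How it is judged:
On the way, in this order (a step that is already met when the one before it is completed fails the run):
1. the sash is right up (at least 95 of 115 mm) (value of joint sash above 0.095 m), for 0.2 s.
2. with the sash up (handle 272 mm above the casting's middle), the thermometer is held on the middle of cast1 for 1.2 s (within 16 mm of its line of sight, 80 to 280 mm from the lens) (z of cast1 in the frame of sash_handle below -0.272 m and x of cast1 in the frame of thermo_lens between 0.08 and 0.28 m and y of cast1 in the frame of thermo_lens between -0.016 and 0.016 m and z of cast1 in the frame of thermo_lens between -0.016 and 0.016 m), for 1.2 s.
3. with the sash up (handle 272 mm above the casting's middle), the thermometer is held on the middle of cast2 for 1.2 s (within 16 mm of its line of sight, 80 to 280 mm from the lens) (z of cast2 in the frame of sash_handle below -0.272 m and x of cast2 in the frame of thermo_lens between 0.08 and 0.28 m and y of cast2 in the frame of thermo_lens between -0.016 and 0.016 m and z of cast2 in the frame of thermo_lens between -0.016 and 0.016 m), for 1.2 s.
4. with the sash up (handle 272 mm above the casting's middle), the thermometer is held on the middle of cast3 for 1.2 s (within 16 mm of its line of sight, 80 to 280 mm from the lens) (z of cast3 in the frame of sash_handle below -0.272 m and x of cast3 in the frame of thermo_lens between 0.08 and 0.28 m and y of cast3 in the frame of thermo_lens between -0.016 and 0.016 m and z of cast3 in the frame of thermo_lens between -0.016 and 0.016 m), for 1.2 s.
5. with the sash up (handle 272 mm above the casting's middle), the thermometer is held on the middle of cast4 for 1.2 s (within 16 mm of its line of sight, 80 to 280 mm from the lens) (z of cast4 in the frame of sash_handle below -0.272 m and x of cast4 in the frame of thermo_lens between 0.08 and 0.28 m and y of cast4 in the frame of thermo_lens between -0.016 and 0.016 m and z of cast4 in the frame of thermo_lens between -0.016 and 0.016 m), for 1.2 s.
At the end, for the whole second after the job is handed in: The thermometer stands upright in its dock (within 12 mm and 0.15 rad, foot within 6 mm of the cup floor). The two 30 mm bars lie flat under the sash, one in each half (centres within 66 mm of the sash plane, 40 to 205 mm from the middle), and the sash rests on them (27 to 34 mm open). All at rest (horizontal distance between thermo and dock below 0.012 m and z of thermo in the frame of dock below 0.018 m and angle between thermo's own z axis and vertical below 0.15 rad and linear speed of each of thermo, spacer30a, spacer30b below 0.02 m/s and value of joint sash between 0.027 and 0.034 m and velocity of joint sash between -0.01 and 0.01 m/s and x of spacer30a in the frame of cabinet between -0.066 and 0.066 m and z of spacer30a in the frame of cabinet between 0.021 and 0.03 m and angle between each of spacer30a, spacer30b's own z axis and vertical below 0.1 rad and x of spacer30b in the frame of cabinet between -0.066 and 0.066 m and z of spacer30b in the frame of cabinet between 0.021 and 0.03 m and ((y of spacer30a in the frame of cabinet between 0.04 and 0.205 m and y of spacer30b in the frame of cabinet between -0.205 and -0.04 m) or (y of spacer30b in the frame of cabinet between 0.04 and 0.205 m and y of spacer30a in the frame of cabinet between -0.205 and -0.04 m))); the robot touches nothing.
It fails at once if the thermometer or the robot touches a casting (contact force between any of thermo, the arm, the fingers and cast1 above 0.5 N or contact force between any of thermo, the arm, the fingers and cast2 above 0.5 N or contact force between any of thermo, the arm, the fingers and cast3 above 0.5 N or contact force between any of thermo, the arm, the fingers and cast4 above 0.5 N).
It fails at once if the sash is dropped or slammed down (faster than 0.4 m/s) (velocity of joint sash below -0.4 m/s).
It fails at once if a bystander is moved by more than 40 mm, or one of the other bars by more than 80 mm (distance of any of node, jar, cup, sandblock, tile from where it was at the start of the episode above 0.04 m or distance of any of spacer20, spacer40 from where it was at the start of the episode above 0.08 m).
Of cast1, cast2, cast3, cast4 only 2 to 4 are there at a start; the rules pass over those that are not, and their reading is None.
At some moment in a run one of cast1, cast2, cast3, cast4, spacer30a, spacer30b may be knocked a few centimetres aside while the robot is not near it.
It also fails if it takes over 208 s, if anything falls off the work surface, if the arm or the gripper's body presses on something with over 40 N, if the wrist force passes 120 N, or if a joint passes its speed limit or range.

## Working session

There is one attempt and no reset: what is moved stays moved. The work goes in short steps, Python scripts to look and compute and a tool call to move; the robot and the scene stay as the last step left them, time stands still between calls to the robot, and variables do not carry over. Pictures are saved under pics/ and viewed, at most 14 in all, crops included, and the job is handed in when it is done.

Besides the shell and the picture viewer there is one more tool, called after "Request:" as name(argument=value, ...) on one line, values as JSON. send_rows: Moves the arm, as the interface text tells. Its arguments: {"type":"object","properties":{"steps":{"type":"array"},"newtons":{"type":"number"}},"required":["steps"]}

```bash
mkdir -p pics; ls; cat > h.py <<'E'
import numpy as np,cv2
from bench import ctrl
def snap(n,f=None):
    d=ctrl.get_image(n); d={k:np.array(v) for k,v in d.items()}
    if f: cv2.imwrite('pics/'+f,cv2.cvtColor(d['pixels'],cv2.COLOR_RGB2BGR))
    return d
def proj(d,P):
    T=np.linalg.inv(d['cam_to_world']);P=np.atleast_2d(P)
    c=P@T[:3,:3].T+T[:3,3];u=c@d['K'].T
    return u[:,:2]/u[:,2:]
def ray(d,u,v):
    r=d['cam_to_world'][:3,:3]@np.linalg.solve(d['K'],[u,v,1.]);return d['cam_to_world'][:3,3],r/np.linalg.norm(r)
def atz(d,u,v,z):
    o,r=ray(d,u,v);return o+r*(z-o[2])/r[2]
def tri(a,b):
    (o,r),(p,s)=a,b
    t=np.linalg.lstsq(np.c_[r,-s],p-o,rcond=None)[0]
    x,y=o+r*t[0],p+s*t[1];return (x+y)/2,np.linalg.norm(x-y)
E
python3 - <<'E'
from h import *
for n in('scene','top'):
    d=snap(n,n+'0.png');print(n,d['K'].round(1).tolist(),d['cam_to_world'].round(3).tolist())
print(ctrl.get_state())
E
```

```text
pics
scene [[610.3, 0.0, 316.0], [0.0, 610.3, 228.4], [0.0, 0.0, 1.0]] [[-0.715, 0.545, -0.438, 1.111], [0.699, 0.573, -0.428, 0.592], [0.017, -0.612, -0.791, 1.248], [0.0, 0.0, 0.0, 1.0]]
top [[551.4, 0.0, 320.2], [0.0, 551.4, 237.3], [0.0, 0.0, 1.0]] [[-0.016, -0.999, 0.051, 0.423], [-1.0, 0.015, -0.021, 0.037], [0.021, -0.051, -0.998, 1.701], [0.0, 0.0, 0.0, 1.0]]
{'time': 0.1, 'joint_positions': array([ 1.32012081,  0.32177229, -0.07009573,  1.45154322,  0.02260774,
        1.37081084, -0.05690061]), 'qd': array([-0.00041254, -0.00228919,  0.00011632, -0.00176518,  0.00079355,
        0.00058627, -0.00195712]), 'joint_torque': array([ 9.09654500e-05, -4.92570877e+01, -4.05569337e-01, -3.13398635e+01,
       -6.39704615e-02,  3.94826999e-02,  8.21464027e-05]), 'position': array([ 0.16993755, -0.62691187,  0.24026065]), 'tool_rot': array([-3.11239336e+00, -4.14528810e-01,  5.12721039e-04]), 'ft_force': array([ 1.49852512, -0.10995939, -0.41185478]), 'torque': array([-0.00365409, -0.00102993, -0.03582805]), 'grip_force': 0.0, 'grip_width': 1.0010432367559816}
```

View pics/scene0.png

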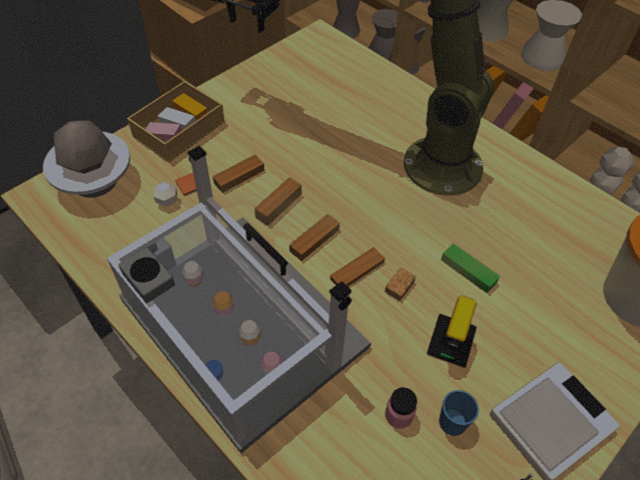

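View pics/top0.png

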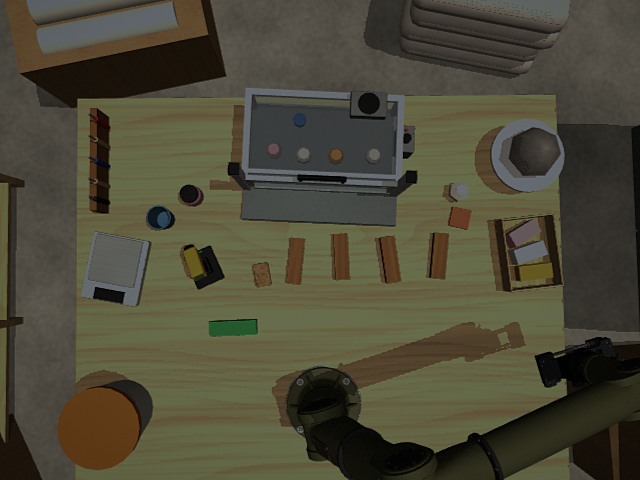

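The scene view shows the cabinet with four castings at (192,272), (222,301), (249,332), (271,362) and a blue extra at (214,369). The bars are at (238,173), (278,200), (315,237), (357,268), the green look-alike at (470,267), and the thermometer in its dock at (457,330). In the top view the castings, left to right, are at (274,150), (304,155), (336,155), (374,155), the bars at (295,260), (341,256), (388,259), (438,255), the dock at (207,267), and the handle at (321,179).

Candidates for the 30 mm bars are those four brown bars, which differ only in height. Green (233,327) is excluded. Next is a close crop.

```bash
python3 - <<'E'
import cv2,numpy as np
a=cv2.imread('pics/scene0.png')[145:295,200:400];b=cv2.imread('pics/top0.png')[225:292,270:460]
a=cv2.resize(a,(800,600),interpolation=cv2.INTER_CUBIC);cv2.imwrite('pics/c1.png',cv2.convertScaleAbs(a,alpha=1.6))
b=cv2.resize(b,(800,282),interpolation=cv2.INTER_CUBIC)
c=cv2.imread('pics/top0.png')[235:295,170:250];c=cv2.resize(c,(400,300),interpolation=cv2.INTER_CUBIC)
d=cv2.imread('pics/scene0.png')[285:375,415:495+40];d=cv2.resize(d,(400,300),interpolation=cv2.INTER_CUBIC)
cv2.imwrite('pics/c2.png',cv2.convertScaleAbs(np.vstack([b,np.hstack([c,d])]),alpha=1.6))
E
```

```text
(no output)
```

View pics/c1.png

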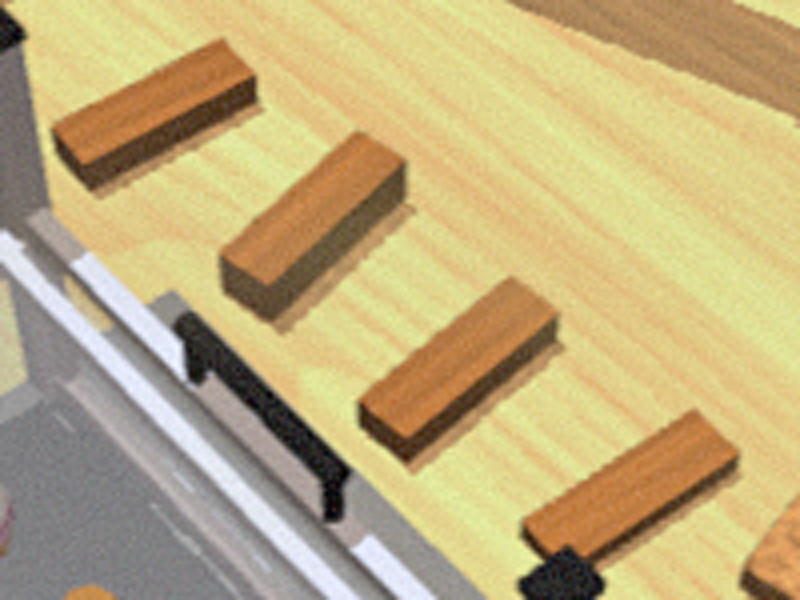

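View pics/c2.png

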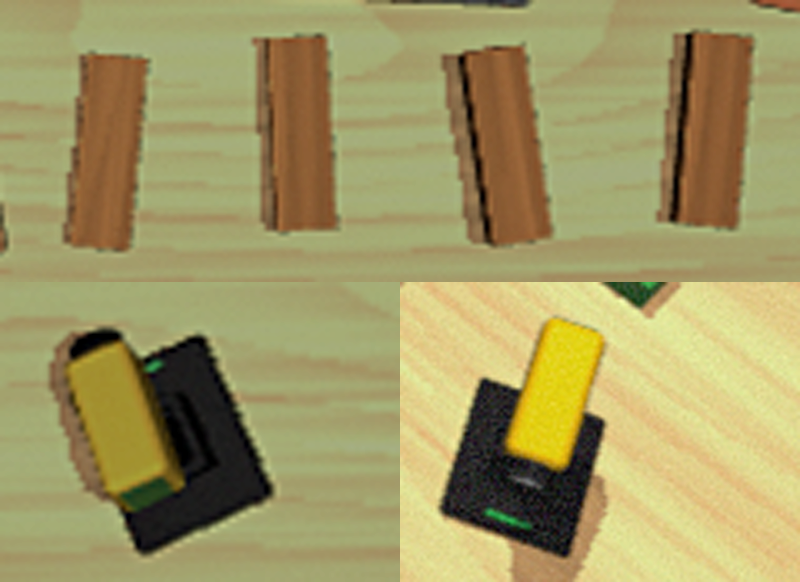

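The crops show bars, left to right in the top view, of about 20, 30, 40 and 30 mm, so I expect the wanted ones at (341,256) and (438,255). The thermometer's nose points at crop (97,345). Now I'll triangulate.

```bash
cat > m1.py <<'E'
from h import *
s=snap('scene');t=snap('top')
import pickle;pickle.dump((s,t),open('st0.pkl','wb'))
S=lambda x,y:(200+x*.25-.4,145+y*.25-.4)
T=lambda x,y:(270+x*.2375-.4,225+y*.2375-.4)
bars={'A':([(692,33),(752,37),(738,229),(682,222)],[(223,39),(256,77),(87,165),(54,130)]),
'B':([(272,38),(325,36),(337,229),(276,230)],[(513,278),(557,316),(405,434),(360,402)]),
'C':([(463,53),(525,46),(551,237),(493,244)],[(358,132),(406,166),(268,290),(221,255)]),
'D':([(82,55),(147,58),(129,249),(66,244)],[(696,408),(739,453),(572,560),(523,530)])}
for k,(a,b) in bars.items():
    p,e=tri(ray(t,*T(*np.mean(a,0))),ray(s,*S(*np.mean(b,0))))
    q=[atz(t,*T(*c),p[2]) for c in a]
    d=(q[0]+q[1]-q[2]-q[3]);print(k,p.round(4),'res',round(e,4),'yaw',np.degrees(np.arctan2(d[1],d[0])).round(1),'L',np.linalg.norm(d/2).round(3))
f={'gL':((235,169),(341,291)),'gR':((411,177),(198,153)),'hL':((298.5,179),(283,268)),'hR':((346,179),(248,229)),
'c1':((274,150),(271,362)),'c2':((304,155),(249,331)),'c3':((336,155),(223,301)),'c4':((374,155),(192,272)),
'plinthFL':((241.5,221),(370,344)),'blue':((299,119),(214,369))}
for k,(a,b) in f.items():
    p,e=tri(ray(t,*a),ray(s,*b));print(k,p.round(4),round(e,4))
E
python3 m1.py
```

```text
A [ 0.446  -0.3626  0.0211] res 0.0023 yaw -5.2 L 0.139
B [ 0.4486 -0.0619  0.0221] res 0.0019 yaw 1.4 L 0.139
C [ 0.4378 -0.2097  0.0304] res 0.0016 yaw 7.1 L 0.139
D [0.4381 0.08   0.0166] res 0.0007 yaw -5.9 L 0.138
gL [0.6662 0.2209 0.3221] 0.0049
gR [ 0.6405 -0.2228  0.325 ] 0.0026
hL [0.6582 0.0608 0.2146] 0.0024
hR [ 0.6516 -0.0637  0.223 ] 0.0083
c1 [0.7701 0.1371 0.0582] 0.0015
c2 [0.7547 0.0473 0.0538] 0.0017
c3 [ 0.751  -0.0477  0.0619] 0.0044
c4 [ 0.7512 -0.163   0.054 ] 0.0044
plinthFL [0.5638 0.2405 0.0055] 0.0039
blue [0.8651 0.0616 0.0492] 0.0038
```

```bash
cat > m2.py <<'E'
from h import *
import pickle
s,t=pickle.load(open('st0.pkl','rb'))
def cr(d,x,y,w,h,f,n):
    a=cv2.cvtColor(d['pixels'][y:y+h,x:x+w],cv2.COLOR_RGB2BGR)
    cv2.imwrite('pics/'+n,cv2.convertScaleAbs(cv2.resize(a,(w*f,h*f),interpolation=cv2.INTER_CUBIC),alpha=1.6))
cr(t,226,84,196,146,4,'c3.png'); cr(s,100,140,280,210,2,'tmp.png')
a=cv2.resize(cv2.cvtColor(s['pixels'][140:445,100:385],cv2.COLOR_RGB2BGR),None,fx=2,fy=1.95)
cr(s,105,140,270,300,2,'c4.png')
E
python3 m2.py
```

```text
(no output)
```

View pics/c3.png

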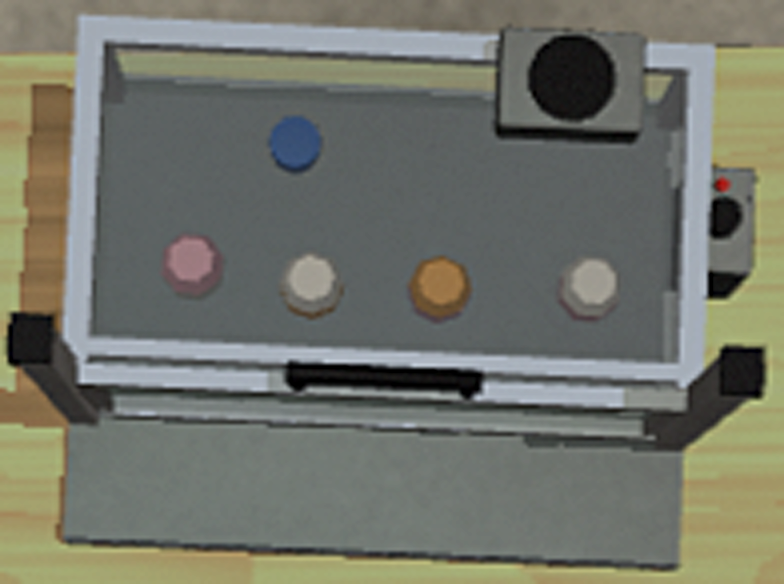

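View pics/c4.png

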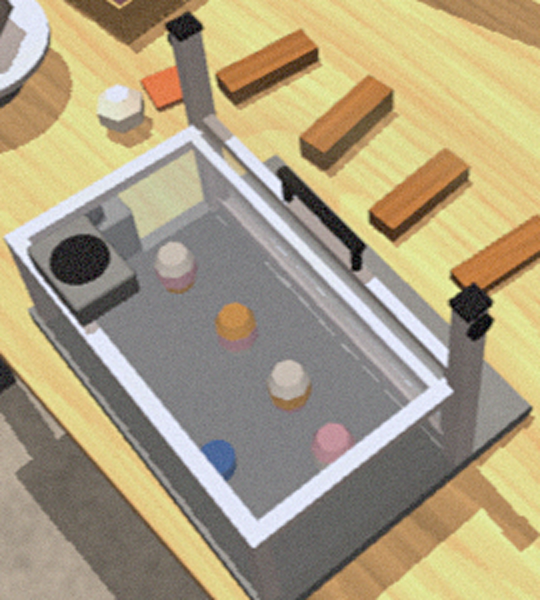

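The top crop shows casting tops at (191,259), (312,278), (440,281), (594,281), plinth front corners at (66,538) and (680,562), guide caps at (33,337) and (743,370), and the handle spanning (287..482,376). The scene crop shows matching features: casting tops at (332,440), (288,375), (235,318), (173,254), and plinth corner (530,410). There's no tool on the castings, and the blue piece is an extra.

```bash
cat > m3.py <<'E'
from h import *
import pickle
from scipy.optimize import least_squares
from scipy.spatial.transform import Rotation as R
s,t=pickle.load(open('st0.pkl','rb'))
T=lambda u,v:(226+u/4-.4,84+v/4-.4)
S=lambda u,v:(105+u/2-.25,140+v/2-.25)
obs=[(t,T(66,538),(-.1,.235,.025)),(t,T(680,562),(-.1,-.235,.025)),(t,T(31,337),(0,.223,.333)),(t,T(743,370),(0,-.223,.333)),
(t,T(287,374),(0,.066,'h')),(t,T(482,380),(0,-.066,'h')),(s,S(530,410),(-.1,.235,.025)),(s,S(185,25),(0,-.223,.333)),(s,S(470,300),(0,.223,.333)),
(s,S(286,173),(0,-.066,'h')),(s,S(360,243),(0,.066,'h'))]
c=[((191,259),(332,440)),((312,278),(288,375)),((440,281),(235,318)),((594,281),(173,254))]
B=[((716,130),(155,103),.03),((302,133),(459,357.5),.03),((508,145),(313,211),.04),((106,151),(632,488),.02)]
def W(p,q):
    x,y,a,h=p[:4];X=[q[0],q[1],.23+h if q[2]=='h' else q[2]]
    return np.array([x+X[0]*np.cos(a)-X[1]*np.sin(a),y+X[0]*np.sin(a)+X[1]*np.cos(a),X[2]])
def adj(d,r):  # small camera rotation correction
    e=dict(d);M=d['cam_to_world'].copy();M[:3,:3]=M[:3,:3]@R.from_rotvec(r).as_matrix();e['cam_to_world']=M;return e
def res(p):
    ds,dt=adj(s,p[4:7]),adj(t,p[7:10]);o=[]
    for d,px,q in obs: o.append(proj(dt if d is t else ds,W(p,q))[0]-px)
    k=10
    for a,b in c:
        X=[p[k],p[k+1],.081];k+=2
        o+=[proj(dt,X)[0]-T(*a),proj(ds,X)[0]-S(*b)]
    for a,b,z in B:
        X=[p[k],p[k+1],z];k+=2
        o+=[proj(dt,X)[0]-(269.6+a[0]*.2375,224.6+a[1]*.2375),proj(ds,X)[0]-(199.6+b[0]*.25,144.6+b[1]*.25)]
    return np.r_[np.ravel(o),p[4:10]/.003]
p0=np.r_[.653,0,-.06,0,np.zeros(6),[.77,.137,.755,.047,.751,-.048,.751,-.163,.446,-.363,.449,-.062,.438,-.21,.438,.08]]
r=least_squares(res,p0,loss='soft_l1');p=r.x
np.save('fit.npy',p)
if __name__=='__main__':
    print('cab',p[:4].round(4),'rot mrad',(p[4:10]*1e3).round(1));print(p[10:].reshape(-1,2).round(4))
    print(res(p)[:-6].reshape(-1,2).round(1).tolist())
    for i in range(4):
        v=p[10+2*i:12+2*i]-p[:2];a=p[2];print('cast',i+1,'cab',round(v[0]*np.cos(a)+v[1]*np.sin(a),4),round(-v[0]*np.sin(a)+v[1]*np.cos(a),4))
    print('handle',W(p,(0,0,'h')))
E
python3 m3.py
```

```text
cab [ 6.546e-01 -2.000e-04 -6.010e-02  8.900e-03] rot mrad [ 2.9 -0.4 -0.3 -0.8 -0.6  0.2]
[[ 0.7703  0.1385]
 [ 0.7542  0.0492]
 [ 0.7505 -0.0456]
 [ 0.7485 -0.1609]
 [ 0.446  -0.3603]
 [ 0.4484 -0.0611]
 [ 0.4381 -0.2079]
 [ 0.4371  0.0788]]
[[-0.5, -0.1], [-0.0, 0.9], [-0.0, -0.1], [0.2, 0.0], [-0.2, -0.4], [0.4, 0.4], [0.5, -1.4], [-0.4, -0.1], [0.3, 0.8], [-2.4, -1.3], [0.2, 3.4], [-0.2, -0.2], [0.0, -0.2], [-0.2, 0.0], [-0.1, -0.1], [-0.2, 0.1], [-0.2, -0.1], [0.1, 0.4], [-0.2, 0.2], [0.0, -0.2], [0.1, -0.1], [0.1, -0.1], [0.1, -0.0], [0.0, -0.4], [0.2, -0.3], [0.6, 0.1], [0.2, 0.4]]
cast 1 cab 0.1071 0.1454
cast 2 cab 0.0964 0.0553
cast 3 cab 0.0984 -0.0396
cast 4 cab 0.1033 -0.1547
handle [ 6.54643504e-01 -2.24780896e-04  2.38935999e-01]
```

```bash
cat > th.py <<'E'
from m3 import *
from scipy.optimize import minimize
def masks(s,t):
    m=[]
    for d,(x0,y0,x1,y1) in((s,(415,280,520,380)),(t,(165,230,255,300))):
        h=cv2.cvtColor(d['pixels'],cv2.COLOR_RGB2HSV);k=np.zeros(h.shape[:2],np.uint8)
        k[y0:y1,x0:x1]=cv2.inRange(h,(20,140,60),(34,255,255))[y0:y1,x0:x1];m.append(k)
    return m
box=np.array([(i*.046,j*.02,k*.019) for i in(-1,1) for j in(-1,1) for k in(-1,1)])@R.from_euler('y',25,degrees=True).as_matrix().T+[.012,0,.112]
def hull(d,q):
    X=box@R.from_euler('z',q[2]).as_matrix().T+[q[0],q[1],q[3]]
    return cv2.convexHull(proj(d,X).astype(np.float32))
def iou(m,h):
    k=np.zeros((480*8,640*8),np.uint8)
    x,y,w,hh=cv2.boundingRect(np.vstack([np.argwhere(m)[:,::-1].astype(np.float32),h[:,0]]).astype(np.int32))
    x-=2;y-=2;w+=4;hh+=4
    c=np.kron(m[y:y+hh,x:x+w]>0,np.ones((8,8),bool));k=np.zeros(c.shape,np.uint8)
    cv2.fillConvexPoly(k,(((h[:,0]-[x,y])+.5)*8).astype(np.int32),1);k=k>0
    return (c&k).sum()/(c|k).sum()
if __name__=='__main__':
    ds,dt=adj(s,p[4:7]),adj(t,p[7:10]);ms,mt=masks(s,t);print((ms>0).sum(),(mt>0).sum())
    f=lambda q:-iou(ms,hull(ds,q))-iou(mt,hull(dt,q))
    best=None
    for z in(.012,None):
        g=(lambda q:f([*q[:3],.012])) if z else f
        r=minimize(g,[.43,.36,.38,.012][:3 if z else 4],method='Nelder-Mead',options=dict(initial_simplex=np.array([.43,.36,.38,.012])[:3 if z else 4]+np.vstack([np.zeros(3 if z else 4),np.diag([.02,.02,.2,.01][:3 if z else 4])]),xatol=1e-4,fatol=1e-4))
        print(r.x.round(4),r.fun,iou(ms,hull(ds,r.x if len(r.x)>3 else [*r.x,.012])))
    for u,v in((205,338),(272,495),(143,553)): print('dock corner',atz(dt,170+u/5-.4,235+(v-282)/5-.4,.012).round(4))
    for u,v in((483,378),(607,420),(568,557),(441,512)): print('dock corner s',atz(ds,415+(u-400)*.3-.4,285+(v-282)*.3-.4,.012).round(4))
E
python3 th.py
```

```text
845 405
[0.4211 0.3571 0.4044] -1.5887719864985888 0.8899852894993471
[0.4244 0.3581 0.4168 0.0144] -1.5816863843075166 0.88482602564523
dock corner [0.4863 0.337  0.012 ]
dock corner [0.3899 0.2969 0.012 ]
dock corner [0.3561 0.3753 0.012 ]
dock corner s [0.39   0.2961 0.012 ]
dock corner s [0.3542 0.3762 0.012 ]
dock corner s [0.4556 0.4195 0.012 ]
dock corner s [0.4909 0.3409 0.012 ]
```

```bash
cat > goal.py <<'E'
import sys
from h import *
from scipy.spatial.transform import Rotation as R
def goal(x,y,z,yd,verbose=1):
    """units: turn first, then shifts in the turned axes; yd=yaw of tool y, deg"""
    s=ctrl.get_state();M=R.from_rotvec(s['tool_rot']).as_matrix()
    cur=np.degrees(np.arctan2(M[1,1],M[0,1]))
    dt=(yd-cur+180)%360-180; a=np.radians(yd)
    yt=np.array([np.cos(a),np.sin(a),0]);xt=np.array([-np.sin(a),np.cos(a),0])
    d=np.array([x,y,z])-s['position']
    print('t',round(s['time'],2),'pos',s['position'].round(4),'yaw',cur.round(2),'tilt',np.degrees(np.arccos(-M[2,2])).round(2),'q',s['joint_positions'].round(2),'F',s['ft_force'].round(1),'gw',round(s['grip_width'],3),round(s['grip_force'],1))
    print('turn %.2f  tx %.2f ty %.2f tz %.2f'%(-dt/8,d@xt/.06,d@yt/.06,-d[2]/.06))
if __name__=='__main__': goal(*map(float,sys.argv[1:]))
E
python3 goal.py .6546 0 .31 -3.4
```

```text
t 0.2 pos [ 0.17   -0.6271  0.2406] yaw -74.83 tilt 0.07 q [ 1.32  0.32 -0.07  1.45  0.02  1.37 -0.06] F [-0.4 -0.2  0.4] gw 0.998 0.0
turn -8.93  tx 10.91 ty 7.44 tz -1.16
```

Request:
send_rows(steps=[{"turn": -0.9, "tz": -0.12, "grip": 1}, {"turn": -0.9, "tz": -0.12}, {"turn": -0.9, "tz": -0.12}, {"turn": -0.9, "tz": -0.12}, {"turn": -0.9, "tz": -0.12}, {"turn": -0.9, "tz": -0.12}, {"turn": -0.9, "tz": -0.12}, {"turn": -0.9, "tz": -0.12}, {"turn": -0.9, "tz": -0.1}, {"turn": -0.83, "tz": -0.1}])

```text
validation failed for argument at $.st...
```

Request:
send_rows(steps=[{"tx": 0.6, "ty": 0.4}, {"tx": 0.6, "ty": 0.4}, {"tx": 0.6, "ty": 0.4}, {"tx": 0.6, "ty": 0.4}, {"tx": 0.6, "ty": 0.4}, {"tx": 0.6, "ty": 0.4}, {"tx": 0.6, "ty": 0.4}, {"tx": 0.6, "ty": 0.4}, {"tx": 0.6, "ty": 0.4}, {"tx": 0.6, "ty": 0.4}, {"tx": 0.6, "ty": 0.4}, {"tx": 0.6, "ty": 0.4}])

```text
validation failed for argument at $.st...
```

```bash
python3 goal.py .6546 0 .31 -3.4
```

```text
t 0.2 pos [ 0.17   -0.6271  0.2406] yaw -74.83 tilt 0.07 q [ 1.32  0.32 -0.07  1.45  0.02  1.37 -0.06] F [-0.4 -0.2  0.4] gw 0.998 0.0
turn -8.93  tx 10.91 ty 7.44 tz -1.16
```

Request:
send_rows(steps=[{"tx": 0, "ty": 0, "tz": -0.12, "turn": -0.9, "grip": 1}, {"tx": 0, "ty": 0, "tz": -0.12, "turn": -0.9, "grip": 1}, {"tx": 0, "ty": 0, "tz": -0.12, "turn": -0.9, "grip": 1}, {"tx": 0, "ty": 0, "tz": -0.12, "turn": -0.9, "grip": 1}, {"tx": 0, "ty": 0, "tz": -0.12, "turn": -0.9, "grip": 1}, {"tx": 0, "ty": 0, "tz": -0.12, "turn": -0.9, "grip": 1}, {"tx": 0, "ty": 0, "tz": -0.12, "turn": -0.9, "grip": 1}, {"tx": 0, "ty": 0, "tz": -0.12, "turn": -0.9, "grip": 1}, {"tx": 0, "ty": 0, "tz": -0.1, "turn": -0.9, "grip": 1}, {"tx": 0, "ty": 0, "tz": -0.1, "turn": -0.83, "grip": 1}], newtons=30)

```text
time: 1.45
position: [0.17, -0.6272, 0.3107]
tool_rot: [-2.282, -2.159, -0.0]
ft_force: [-0.5, -0.0, 0.2]
grip_width: 0.998
grip_force: 0.0
```

Request:
send_rows(steps=[{"tx": 0.6, "ty": 0.4, "tz": 0, "turn": 0, "grip": 1}, {"tx": 0.6, "ty": 0.4, "tz": 0, "turn": 0, "grip": 1}, {"tx": 0.6, "ty": 0.4, "tz": 0, "turn": 0, "grip": 1}, {"tx": 0.6, "ty": 0.4, "tz": 0, "turn": 0, "grip": 1}, {"tx": 0.6, "ty": 0.4, "tz": 0, "turn": 0, "grip": 1}, {"tx": 0.6, "ty": 0.4, "tz": 0, "turn": 0, "grip": 1}, {"tx": 0.6, "ty": 0.4, "tz": 0, "turn": 0, "grip": 1}, {"tx": 0.6, "ty": 0.4, "tz": 0, "turn": 0, "grip": 1}, {"tx": 0.6, "ty": 0.4, "tz": 0, "turn": 0, "grip": 1}, {"tx": 0.6, "ty": 0.4, "tz": 0, "turn": 0, "grip": 1}, {"tx": 0.6, "ty": 0.4, "tz": 0, "turn": 0, "grip": 1}, {"tx": 0.6, "ty": 0.4, "tz": 0, "turn": 0, "grip": 1}])

```text
time: 2.95
position: [0.4837, -0.212, 0.3108]
tool_rot: [2.286, 2.154, -0.001]
ft_force: [0.8, -0.3, -0.3]
grip_width: 0.999
grip_force: 0.0
```

```bash
python3 goal.py .6546 0 .31 -3.4
```

```text
t 2.95 pos [ 0.4837 -0.212   0.3108] yaw -3.4 tilt 0.03 q [ 0.96  0.07 -0.63  1.62  0.04  1.46  0.27] F [ 0.8 -0.3 -0.3] gw 0.999 0.0
turn 0.00  tx 3.70 ty 2.63 tz 0.01
```

Request:
send_rows(steps=[{"tx": 0.6, "ty": 0.44, "tz": 0, "turn": 0, "grip": 1}, {"tx": 0.6, "ty": 0.44, "tz": 0, "turn": 0, "grip": 1}, {"tx": 0.6, "ty": 0.44, "tz": 0, "turn": 0, "grip": 1}, {"tx": 0.6, "ty": 0.44, "tz": 0, "turn": 0, "grip": 1}, {"tx": 0.6, "ty": 0.44, "tz": 0, "turn": 0, "grip": 1}, {"tx": 0.6, "ty": 0.43, "tz": 0, "turn": 0, "grip": 1}, {"tx": 0.1, "ty": 0, "tz": 0.2, "turn": 0, "grip": 1}, {"tx": 0, "ty": 0, "tz": 0.2, "turn": 0, "grip": 1}, {"tx": 0, "ty": 0, "tz": 0.2, "turn": 0, "grip": 1}, {"tx": 0, "ty": 0, "tz": 0.2, "turn": 0, "grip": 1}, {"tx": 0, "ty": 0, "tz": 0.2, "turn": 0, "grip": 1}])

```text
time: 4.32
position: [0.6535, -0.002, 0.2501]
tool_rot: [2.287, 2.153, -0.001]
ft_force: [0.2, -0.1, 0.3]
grip_width: 1.001
grip_force: 0.0
```

```bash
python3 goal.py .6546 0 .236 -3.4; python3 - <<'E'
from h import *
d=snap('scene')
cv2.imwrite('pics/g1.png',cv2.cvtColor(cv2.resize(d['pixels'][180:320,200:360],(640,560),interpolation=2),4))
E
```

```text
t 4.33 pos [ 0.6535 -0.002   0.2501] yaw -3.47 tilt 0.04 q [ 0.52  0.42 -0.76  1.41  0.29  1.43 -0.29] F [ 0.2 -0.1  0.3] gw 1.001 0.0
turn -0.01  tx 0.03 ty 0.02 tz 0.24
```

View pics/g1.png

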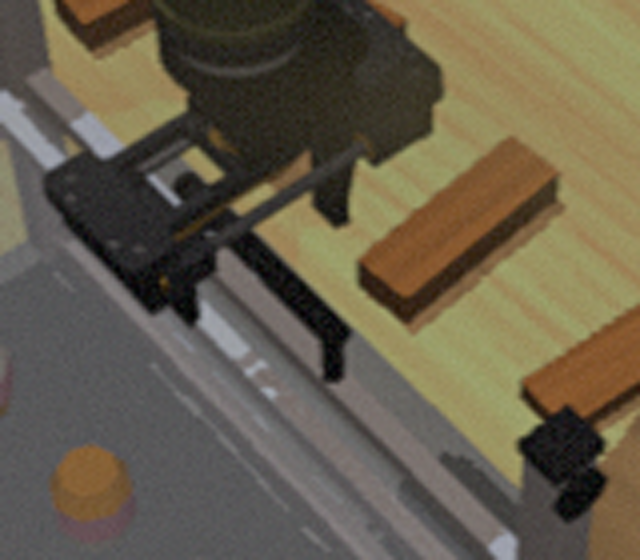

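The open fingers straddle the handle bar: the near finger is at crop (185,300), the far one at (335,205). Descend a little and close.

Request:
send_rows(steps=[{"tx": 0, "ty": 0, "tz": 0.12, "turn": 0, "grip": 1}, {"tx": 0, "ty": 0, "tz": 0.1, "turn": 0, "grip": 1}, {"tx": 0, "ty": 0, "tz": 0, "turn": 0, "grip": 0}, {"tx": 0, "ty": 0, "tz": 0, "turn": 0, "grip": 0}, {"tx": 0, "ty": 0, "tz": 0, "turn": 0, "grip": 0}, {"tx": 0, "ty": 0, "tz": 0, "turn": 0, "grip": 0}, {"tx": 0, "ty": 0, "tz": 0, "turn": 0, "grip": 0}, {"tx": 0, "ty": 0, "tz": 0, "turn": 0, "grip": 0}])

```text
time: 5.38
position: [0.6538, -0.0009, 0.2376]
tool_rot: [2.286, 2.155, -0.0]
ft_force: [-0.8, 0.0, -0.6]
grip_width: 0.405
grip_force: 0.0
```

Request:
send_rows(steps=[{"tx": 0, "ty": 0, "tz": 0, "turn": 0, "grip": 0}, {"tx": 0, "ty": 0, "tz": 0, "turn": 0, "grip": 0}, {"tx": 0, "ty": 0, "tz": 0, "turn": 0, "grip": 0}, {"tx": 0, "ty": 0, "tz": 0, "turn": 0, "grip": 0}, {"tx": 0, "ty": 0, "tz": 0, "turn": 0, "grip": 0}, {"tx": 0, "ty": 0, "tz": -0.1, "turn": 0, "grip": 0}, {"tx": 0, "ty": 0, "tz": -0.15, "turn": 0, "grip": 0}, {"tx": 0, "ty": 0, "tz": -0.15, "turn": 0, "grip": 0}])

```text
time: 6.38
position: [0.6535, -0.0009, 0.262]
tool_rot: [-2.286, -2.154, 0.001]
ft_force: [-1.5, 0.1, -4.4]
grip_width: 0.179
grip_force: 30.0
```

Request:
send_rows(steps=[{"tx": 0, "ty": 0, "tz": -0.2, "turn": 0, "grip": 0}, {"tx": 0, "ty": 0, "tz": -0.2, "turn": 0, "grip": 0}, {"tx": 0, "ty": 0, "tz": -0.2, "turn": 0, "grip": 0}, {"tx": 0, "ty": 0, "tz": -0.2, "turn": 0, "grip": 0}, {"tx": 0, "ty": 0, "tz": -0.2, "turn": 0, "grip": 0}, {"tx": 0, "ty": 0, "tz": -0.2, "turn": 0, "grip": 0}, {"tx": 0, "ty": 0, "tz": -0.05, "turn": 0, "grip": 0}, {"tx": 0, "ty": 0, "tz": -0.03, "turn": 0, "grip": 0}])

```text
time: 7.38
position: [0.6535, -0.0008, 0.3387]
tool_rot: [-2.286, -2.155, 0.001]
ft_force: [-3.6, -0.4, -3.4]
grip_width: 0.173
grip_force: 30.0
```

Request:
send_rows(steps=[{"tx": 0, "ty": 0, "tz": -0.03, "turn": 0, "grip": 0}, {"tx": 0, "ty": 0, "tz": -0.03, "turn": 0, "grip": 0}])

```text
time: 7.62
position: [0.6535, -0.0009, 0.3418]
tool_rot: [-2.286, -2.154, 0.001]
ft_force: [-5.1, -0.2, -3.1]
grip_width: 0.175
grip_force: 30.0
```

Request:
send_rows(steps=[{"tx": 0, "ty": 0, "tz": -0.03, "turn": 0, "grip": 0}, {"tx": 0, "ty": 0, "tz": -0.02, "turn": 0, "grip": 0}, {"tx": 0, "ty": 0, "tz": 0, "turn": 0, "grip": 0}])

```text
time: 8.0
position: [0.6535, -0.0008, 0.3451]
tool_rot: [-2.286, -2.155, 0.001]
ft_force: [-5.4, -0.4, -2.8]
grip_width: 0.179
grip_force: 30.0
```

Request:
send_rows(steps=[{"tx": 0, "ty": 0, "tz": -0.03, "turn": 0, "grip": 0}, {"tx": 0, "ty": 0, "tz": 0, "turn": 0, "grip": 0}])

```text
time: 8.25
position: [0.6535, -0.0009, 0.346]
tool_rot: [-2.285, -2.154, 0.002]
ft_force: [-4.9, 0.5, -6.8]
grip_width: 0.177
grip_force: 30.0
```

Request:
send_rows(steps=[{"tx": 0, "ty": 0, "tz": 0, "turn": 0, "grip": 1}, {"tx": 0, "ty": 0, "tz": 0, "turn": 0, "grip": 1}, {"tx": 0, "ty": 0, "tz": 0, "turn": 0, "grip": 1}, {"tx": 0, "ty": 0, "tz": 0, "turn": 0, "grip": 1}, {"tx": 0, "ty": 0, "tz": 0, "turn": 0, "grip": 1}, {"tx": 0, "ty": 0, "tz": 0, "turn": 0, "grip": 1}, {"tx": 0, "ty": 0, "tz": -0.3, "turn": 0, "grip": 1}, {"tx": 0, "ty": 0, "tz": -0.4, "turn": 0, "grip": 1}, {"tx": 0, "ty": 0, "tz": -0.3, "turn": 0, "grip": 1}])

```text
time: 9.38
position: [0.654, -0.0007, 0.4094]
tool_rot: [2.285, 2.154, 0.003]
ft_force: [0.2, -0.5, -0.3]
grip_width: 0.989
grip_force: 0.0
```

```bash
python3 goal.py .4333 .3627 .25 -67; python3 - <<'E'
from h import *
from m3 import p,adj,W
d=adj(snap('scene','g2.png'),p[4:7])
for h in(.1,.115):print(h,[proj(d,W(p,(0,y,.23+h))).round(1).tolist() for y in(-.066,.066)])
E
```

```text
t 9.38 pos [ 0.654  -0.0007  0.4094] yaw -3.39 tilt 0.13 q [ 0.47  0.4  -0.77  1.11  0.28  1.73 -0.27] F [ 0.2 -0.5 -0.3] gw 0.989 0.0
turn 7.95  tx -1.02 ty -7.01 tz 2.66
0.1 [[[241.9, 196.5]], [[283.9, 237.2]]]
0.115 [[[241.3, 191.5]], [[283.7, 232.3]]]
```

View pics/g2.png

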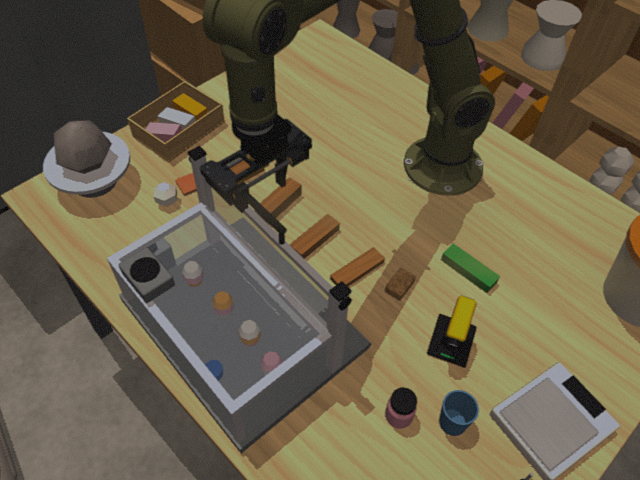

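The picture shows the sash raised, with the handle's left end at (284,235). The castings at (192,272), (222,301), (249,332), (271,362) and the bars are unmoved. On to the thermometer.

Request:
send_rows(steps=[{"tx": 0.58, "ty": -0.4, "tz": 0, "turn": 0, "grip": 1}, {"tx": 0.58, "ty": -0.4, "tz": 0, "turn": 0, "grip": 1}, {"tx": 0.58, "ty": -0.4, "tz": 0, "turn": 0, "grip": 1}, {"tx": 0.58, "ty": -0.4, "tz": 0, "turn": 0, "grip": 1}, {"tx": 0.58, "ty": -0.4, "tz": 0, "turn": 0, "grip": 1}, {"tx": 0.58, "ty": -0.4, "tz": 0, "turn": 0, "grip": 1}, {"tx": 0.58, "ty": -0.4, "tz": 0, "turn": 0, "grip": 1}, {"tx": 0.58, "ty": -0.4, "tz": 0, "turn": 0, "grip": 1}, {"tx": 0.58, "ty": -0.4, "tz": 0, "turn": 0, "grip": 1}, {"tx": 0.58, "ty": -0.4, "tz": 0, "turn": 0, "grip": 1}])

```text
time: 10.68
position: [0.4339, 0.3619, 0.4076]
tool_rot: [2.286, 2.154, 0.002]
ft_force: [0.3, -0.5, -0.1]
grip_width: 1.002
grip_force: 0.0
```

Request:
send_rows(steps=[{"tx": 0, "ty": 0, "tz": 0.2, "turn": 1, "grip": 1}, {"tx": 0, "ty": 0, "tz": 0.3, "turn": 1, "grip": 1}, {"tx": 0, "ty": 0, "tz": 0.3, "turn": 1, "grip": 1}, {"tx": 0, "ty": 0, "tz": 0.3, "turn": 1, "grip": 1}, {"tx": 0, "ty": 0, "tz": 0.3, "turn": 1, "grip": 1}, {"tx": 0, "ty": 0, "tz": 0.3, "turn": 1, "grip": 1}, {"tx": 0, "ty": 0, "tz": 0.3, "turn": 1, "grip": 1}, {"tx": 0, "ty": 0, "tz": 0.3, "turn": 0.95, "grip": 1}, {"tx": 0, "ty": 0, "tz": 0.2, "turn": 0, "grip": 1}])

```text
time: 11.8
position: [0.4347, 0.3607, 0.2566]
tool_rot: [3.078, 0.629, 0.0]
ft_force: [-0.3, 0.4, -0.6]
grip_width: 1.002
grip_force: 0.0
```

```bash
python3 goal.py .4333 .3627 .124 -67
```

```text
t 11.8 pos [0.4347 0.3607 0.2566] yaw -66.9 tilt 0.02 q [-0.01  0.21 -0.84  1.62  0.16  1.38 -2.03] F [-0.3  0.4 -0.6] gw 1.002 0.0
turn 0.01  tx -0.01 ty -0.04 tz 2.21
```

Request:
send_rows(steps=[{"tx": 0, "ty": -0.04, "tz": 0.3, "turn": 0, "grip": 1}, {"tx": 0, "ty": 0, "tz": 0.3, "turn": 0, "grip": 1}, {"tx": 0, "ty": 0, "tz": 0.3, "turn": 0, "grip": 1}, {"tx": 0, "ty": 0, "tz": 0.3, "turn": 0, "grip": 1}, {"tx": 0, "ty": 0, "tz": 0.3, "turn": 0, "grip": 1}, {"tx": 0, "ty": 0, "tz": 0.3, "turn": 0, "grip": 1}, {"tx": 0, "ty": 0, "tz": 0.25, "turn": 0, "grip": 1}, {"tx": 0, "ty": 0, "tz": 0.15, "turn": 0, "grip": 1}])

```text
time: 12.8
position: [0.4336, 0.3627, 0.1237]
tool_rot: [3.078, 0.627, -0.001]
ft_force: [-0.2, 0.4, 0.2]
grip_width: 0.999
grip_force: 0.0
```

```bash
python3 goal.py .4333 .3627 .124 -67; python3 - <<'E'
from h import *
d=snap('scene');e=snap('top')
a=cv2.resize(d['pixels'][270:390,400:520],(400,400),interpolation=2);b=cv2.resize(e['pixels'][220:310,160:250],(400,400),interpolation=2)
cv2.imwrite('pics/g3.png',cv2.convertScaleAbs(cv2.cvtColor(np.hstack([a,b]),4),alpha=1.5))
E
```

```text
t 12.8 pos [0.4336 0.3627 0.1237] yaw -66.98 tilt 0.06 q [-0.05  0.33 -0.81  1.78  0.26  1.14 -2.11] F [-0.2  0.4  0.2] gw 0.999 0.0
turn 0.00  tx -0.00 ty -0.00 tz -0.01
```

View pics/g3.png

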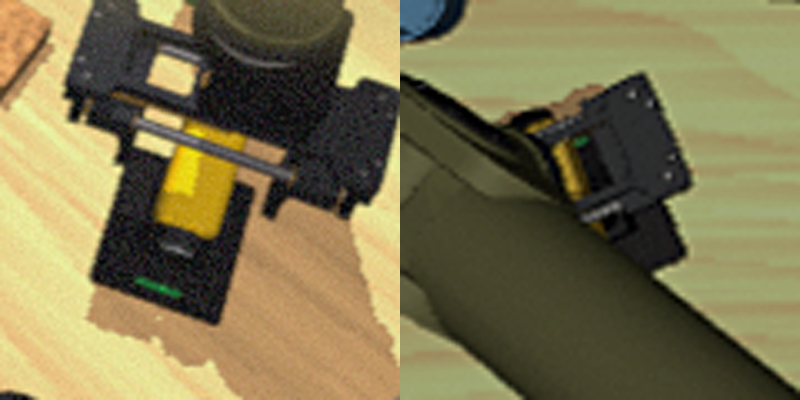

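The head (190,190) sits between the fingers, which are square to it. Close.

Request:
send_rows(steps=[{"tx": 0, "ty": 0, "tz": 0, "turn": 0, "grip": 0}, {"tx": 0, "ty": 0, "tz": 0, "turn": 0, "grip": 0}, {"tx": 0, "ty": 0, "tz": 0, "turn": 0, "grip": 0}, {"tx": 0, "ty": 0, "tz": 0, "turn": 0, "grip": 0}, {"tx": 0, "ty": 0, "tz": 0, "turn": 0, "grip": 0}, {"tx": 0, "ty": 0, "tz": 0, "turn": 0, "grip": 0}, {"tx": 0, "ty": 0, "tz": 0, "turn": 0, "grip": 0}, {"tx": 0, "ty": 0, "tz": 0, "turn": 0, "grip": 0}, {"tx": 0, "ty": 0, "tz": 0, "turn": 0, "grip": 0}], newtons=40)

```text
time: 14.02
position: [0.4338, 0.363, 0.1248]
tool_rot: [3.078, 0.627, 0.0]
ft_force: [-0.6, -0.1, 0.4]
grip_width: 0.45
grip_force: 39.9
```

Request:
send_rows(steps=[{"tx": 0, "ty": 0, "tz": -0.1, "turn": 0, "grip": 0}, {"tx": 0, "ty": 0, "tz": -0.2, "turn": 0, "grip": 0}, {"tx": 0, "ty": 0, "tz": -0.3, "turn": 0, "grip": 0}, {"tx": 0, "ty": 0, "tz": -0.3, "turn": 0, "grip": 0}, {"tx": 0, "ty": 0, "tz": -0.3, "turn": 0, "grip": 0}, {"tx": 0, "ty": 0, "tz": -0.2, "turn": 0, "grip": 0}, {"tx": 0, "ty": 0, "tz": 0, "turn": 0, "grip": 0}])

```text
time: 14.9
position: [0.4343, 0.3634, 0.21]
tool_rot: [-3.078, -0.626, -0.003]
ft_force: [0.5, -0.4, -1.9]
grip_width: 0.458
grip_force: 39.9
```

```bash
python3 goal.py .5377 .1523 .1636 -93.4
```

```text
t 14.9 pos [0.4343 0.3634 0.21  ] yaw -67.0 tilt 0.12 q [-0.02  0.25 -0.83  1.68  0.19  1.29 -2.06] F [ 0.5 -0.4 -1.9] gw 0.458 39.9
turn 3.30  tx 1.93 ty 3.41 tz 0.77
```

Request:
send_rows(steps=[{"tx": 0, "ty": 0, "tz": 0, "turn": 0.6, "grip": 0}, {"tx": 0, "ty": 0, "tz": 0, "turn": 0.7, "grip": 0}, {"tx": 0, "ty": 0, "tz": 0, "turn": 0.7, "grip": 0}, {"tx": 0, "ty": 0, "tz": 0, "turn": 0.7, "grip": 0}, {"tx": 0, "ty": 0, "tz": 0, "turn": 0.6, "grip": 0}, {"tx": 0.2, "ty": 0.4, "tz": 0, "turn": 0, "grip": 0}, {"tx": 0.3, "ty": 0.5, "tz": 0, "turn": 0, "grip": 0}, {"tx": 0.3, "ty": 0.5, "tz": 0, "turn": 0, "grip": 0}, {"tx": 0.3, "ty": 0.5, "tz": 0.1, "turn": 0, "grip": 0}, {"tx": 0.3, "ty": 0.5, "tz": 0.2, "turn": 0, "grip": 0}, {"tx": 0.3, "ty": 0.5, "tz": 0.2, "turn": 0, "grip": 0}, {"tx": 0.23, "ty": 0.51, "tz": 0.2, "turn": 0, "grip": 0}])

```text
time: 16.4
position: [0.5374, 0.1505, 0.1656]
tool_rot: [3.14, -0.093, -0.002]
ft_force: [-0.3, -0.2, -2.9]
grip_width: 0.454
grip_force: 39.9
```

```bash
python3 goal.py .5377 .1523 .1636 -93.4; python3 - <<'E'
from h import *
import pickle
d=snap('scene');e=snap('top');pickle.dump((d,e),open('st1.pkl','wb'))
a=cv2.resize(d['pixels'][180:380,190:430],(480,400),interpolation=2);b=cv2.resize(e['pixels'][120:240,200:296],(320,400),interpolation=2)
cv2.imwrite('pics/g4.png',cv2.convertScaleAbs(cv2.cvtColor(np.hstack([a,b]),4),alpha=1.5))
E
```

```text
t 16.4 pos [0.5374 0.1505 0.1656] yaw -93.4 tilt 0.08 q [ 0.23  0.23 -0.63  1.76  0.14  1.2  -2.06] F [-0.3 -0.2 -2.9] gw 0.454 39.9
turn 0.00  tx 0.00 ty -0.03 tz 0.03
```

View pics/g4.png

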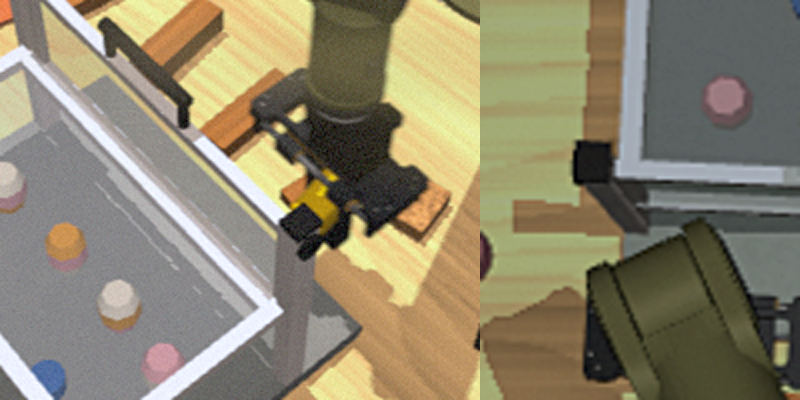

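Request:
send_rows(steps=[{"tx": 0, "ty": -0.03, "tz": 0.03, "turn": 0, "grip": 0}, {"tx": 0, "ty": 0, "tz": 0, "turn": 0, "grip": 0}, {"tx": 0, "ty": 0, "tz": 0, "turn": 0, "grip": 0}, {"tx": 0, "ty": 0, "tz": 0, "turn": 0, "grip": 0}, {"tx": 0, "ty": 0, "tz": 0, "turn": 0, "grip": 0}, {"tx": 0, "ty": 0, "tz": 0, "turn": 0, "grip": 0}, {"tx": 0, "ty": 0, "tz": 0, "turn": 0, "grip": 0}, {"tx": 0, "ty": 0, "tz": 0, "turn": 0, "grip": 0}, {"tx": 0, "ty": 0, "tz": 0, "turn": 0, "grip": 0}, {"tx": 0, "ty": 0, "tz": 0, "turn": 0, "grip": 0}, {"tx": 0, "ty": 0, "tz": 0, "turn": 0, "grip": 0}, {"tx": 0, "ty": 0, "tz": 0, "turn": 0, "grip": 0}])

```text
time: 18.0
position: [0.5374, 0.1536, 0.165]
tool_rot: [3.14, -0.093, -0.0]
ft_force: [0.2, -0.0, -3.0]
grip_width: 0.452
grip_force: 39.9
```

Request:
send_rows(steps=[{"tx": 0, "ty": 0, "tz": 0, "turn": 0, "grip": 0}, {"tx": 0, "ty": 0, "tz": 0, "turn": 0, "grip": 0}, {"tx": 0, "ty": 0, "tz": 0, "turn": 0, "grip": 0}, {"tx": 0, "ty": 0, "tz": 0, "turn": 0, "grip": 0}, {"tx": 0, "ty": 0, "tz": 0, "turn": 0, "grip": 0}, {"tx": 0, "ty": 0, "tz": 0, "turn": 0, "grip": 0}, {"tx": 0, "ty": 0, "tz": 0, "turn": 0, "grip": 0}, {"tx": 0, "ty": 0, "tz": 0, "turn": 0, "grip": 0}])

```text
time: 19.0
position: [0.5374, 0.1537, 0.165]
tool_rot: [3.14, -0.093, -0.0]
ft_force: [-0.8, 0.2, -2.7]
grip_width: 0.456
grip_force: 39.9
```

```bash
cat > casts.py <<'E'
from m3 import *
def check():
    """compare patches around castings/bars with start picture, both views: template shift"""
    d={'s':snap('scene'),'t':snap('top')};o={'s':s,'t':t}
    names=['c1','c2','c3','c4','A','B'];zs=[.081]*4+[.03]*2
    for i,(n,z) in enumerate(zip(names,zs)):
        X=[*p[10+2*i:12+2*i],z];r=[]
        for k in'st':
            u,v=proj(adj(o[k],p[4:7] if k=='s' else p[7:10]),X)[0].round().astype(int);w=9 if i<4 else 18
            T=cv2.GaussianBlur(o[k]['pixels'],(3,3),0)[v-w:v+w+1,u-w:u+w+1];I=cv2.GaussianBlur(d[k]['pixels'],(3,3),0)[v-w-25:v+w+26,u-w-25:u+w+26]
            m=cv2.matchTemplate(I,T,cv2.TM_CCOEFF_NORMED);_,mx,_,l=cv2.minMaxLoc(m);r.append((k,l[0]-25,l[1]-25,round(mx,2)))
        print(n,r)
    return d
if __name__=='__main__': check()
E
python3 casts.py; python3 goal.py $(python3 -c "
import numpy as np
print(.7542-.2326,.0492+.0138)") .1636 -93.4
```

```text
c1 [('s', 0, 0, 1.0), ('t', 0, 0, 1.0)]
c2 [('s', 0, 0, 1.0), ('t', 0, 0, 1.0)]
c3 [('s', 0, 0, 0.99), ('t', 0, 0, 1.0)]
c4 [('s', 0, 0, 1.0), ('t', 0, 0, 1.0)]
A [('s', 6, -3, 0.96), ('t', 0, 0, 1.0)]
B [('s', -1, 1, 0.74), ('t', 0, 0, 1.0)]
t 19.1 pos [0.5374 0.1536 0.165 ] yaw -93.39 tilt 0.01 q [ 0.23  0.23 -0.63  1.76  0.15  1.2  -2.07] F [-0.2 -0.1 -3.2] gw 0.456 39.9
turn 0.00  tx -0.17 ty 1.52 tz 0.02
```

Request:
send_rows(steps=[{"tx": 0, "ty": 0.2, "tz": 0, "turn": 0, "grip": 0}, {"tx": -0.06, "ty": 0.35, "tz": 0.01, "turn": 0, "grip": 0}, {"tx": -0.06, "ty": 0.4, "tz": 0.01, "turn": 0, "grip": 0}, {"tx": -0.05, "ty": 0.35, "tz": 0, "turn": 0, "grip": 0}, {"tx": 0, "ty": 0.2, "tz": 0, "turn": 0, "grip": 0}, {"tx": 0, "ty": 0, "tz": 0, "turn": 0, "grip": 0}, {"tx": 0, "ty": 0, "tz": 0, "turn": 0, "grip": 0}])

```text
time: 19.98
position: [0.522, 0.0654, 0.1639]
tool_rot: [-3.14, 0.091, -0.0]
ft_force: [0.1, 1.0, -2.3]
grip_width: 0.454
grip_force: 39.9
```

```bash
cat > hand.py <<'E'
from m3 import *
from scipy.optimize import minimize
from th import iou
import sys
st=ctrl.get_state();d=casts=snap('scene');ds=adj(d,p[4:7])
h=cv2.cvtColor(d['pixels'],cv2.COLOR_RGB2HSV);m=cv2.inRange(h,(20,140,50),(34,255,255))
# predicted thermometer outline for nominal grip
M=R.from_rotvec(st['tool_rot']).as_matrix();Y=M[:,1]
yaw=np.degrees(np.arctan2(Y[1],Y[0]))+90
Rw=R.from_euler('z',yaw,degrees=True).as_matrix()
im=cv2.resize(d['pixels'],None,fx=5,fy=5,interpolation=2)
def draw(im,pts,col):
    q=(proj(ds,pts)*5+2).astype(int)
    for i in range(8):
        for j in range(i):
            if bin(i^j).count('1')==1: cv2.line(im,tuple(q[i]),tuple(q[j]),col,1)
    return q
b0=np.array([(i,j,k) for i in(-1,1) for j in(-1,1) for k in(-1,1)])
tilt=R.from_euler('y',25,degrees=True).as_matrix()
q=draw(im,(b0*[.046,.02,.019])@tilt.T@Rw.T+st['position'],(255,0,0))
draw(im,(b0*[.015,.013,.0475]+[-.012,0,.0475-.112])@Rw.T+st['position'],(0,0,255))
c=q.mean(0).astype(int);x,y=max(c[0]-320,0),max(c[1]-250,0)
cv2.imwrite('pics/'+sys.argv[1],cv2.convertScaleAbs(cv2.cvtColor(im[y:y+500,x:x+640],4),alpha=1.4))
E
python3 hand.py g5.png; python3 goal.py .5216 .0630 .1636 -93.4
```

```text
t 20.02 pos [0.522  0.0655 0.1639] yaw -93.31 tilt 0.04 q [ 0.36  0.15 -0.58  1.84  0.09  1.18 -1.87] F [ 0.2  0.1 -2.3] gw 0.46 39.9
turn 0.01  tx -0.00 ty 0.04 tz 0.01
```

View pics/g5.png

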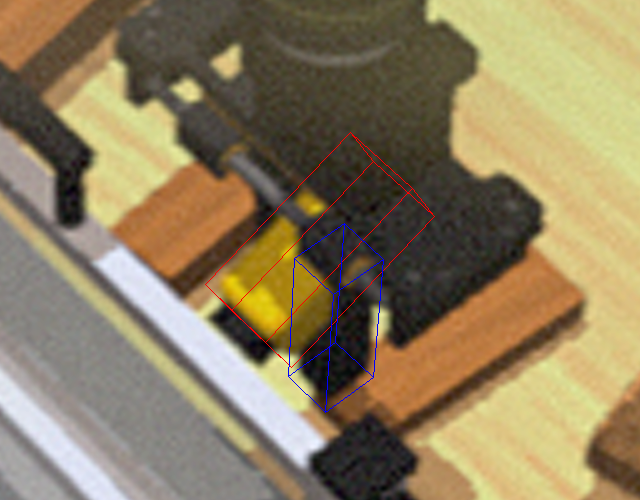

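The overlay shows the head and handle in hand matching the nominal grip, with a shift of about 5 mm along its length and no pitch. That costs about 2 mm in aim, so hold on cast2.

Request:
send_rows(steps=[{"tx": 0.03, "ty": 0.04, "tz": 0, "turn": 0, "grip": 0}, {"tx": 0, "ty": 0, "tz": 0, "turn": 0, "grip": 0}, {"tx": 0, "ty": 0, "tz": 0, "turn": 0, "grip": 0}, {"tx": 0, "ty": 0, "tz": 0, "turn": 0, "grip": 0}, {"tx": 0, "ty": 0, "tz": 0, "turn": 0, "grip": 0}, {"tx": 0, "ty": 0, "tz": 0, "turn": 0, "grip": 0}, {"tx": 0, "ty": 0, "tz": 0, "turn": 0, "grip": 0}, {"tx": 0, "ty": 0, "tz": 0, "turn": 0, "grip": 0}, {"tx": 0, "ty": 0, "tz": 0, "turn": 0, "grip": 0}, {"tx": 0, "ty": 0, "tz": 0, "turn": 0, "grip": 0}, {"tx": 0, "ty": 0, "tz": 0, "turn": 0, "grip": 0}, {"tx": 0, "ty": 0, "tz": 0, "turn": 0, "grip": 0}])

```text
time: 21.52
position: [0.5236, 0.0619, 0.1638]
tool_rot: [3.14, -0.093, -0.0]
ft_force: [-0.7, -0.1, -2.9]
grip_width: 0.454
grip_force: 39.9
```

Request:
send_rows(steps=[{"tx": 0, "ty": 0, "tz": 0, "turn": 0, "grip": 0}, {"tx": 0, "ty": 0, "tz": 0, "turn": 0, "grip": 0}, {"tx": 0, "ty": 0, "tz": 0, "turn": 0, "grip": 0}, {"tx": 0, "ty": 0, "tz": 0, "turn": 0, "grip": 0}, {"tx": 0, "ty": 0, "tz": 0, "turn": 0, "grip": 0}, {"tx": 0, "ty": 0, "tz": 0, "turn": 0, "grip": 0}, {"tx": 0, "ty": 0, "tz": 0, "turn": 0, "grip": 0}, {"tx": 0, "ty": 0, "tz": 0, "turn": 0, "grip": 0}])

```text
time: 22.52
position: [0.5236, 0.0619, 0.1638]
tool_rot: [3.14, -0.093, 0.0]
ft_force: [0.3, 0.2, -1.9]
grip_width: 0.46
grip_force: 39.9
```

```bash
python3 casts.py; python3 goal.py $(python3 -c "
print(.7505-.2326,-.0456+.0138)") .1636 -93.4
```

```text
c1 [('s', 0, 0, 1.0), ('t', 0, 0, 1.0)]
c2 [('s', 0, 0, 1.0), ('t', 0, 0, 1.0)]
c3 [('s', 0, 0, 0.99), ('t', 0, 0, 1.0)]
c4 [('s', 0, 0, 1.0), ('t', 0, 0, 1.0)]
A [('s', 6, -3, 0.96), ('t', 0, 0, 1.0)]
B [('s', -7, 5, 0.37), ('t', 1, 0, 0.46)]
t 22.62 pos [0.5236 0.0619 0.1638] yaw -93.39 tilt 0.01 q [ 0.37  0.15 -0.58  1.84  0.09  1.18 -1.87] F [-0.5 -0.5 -3.3] gw 0.456 39.9
turn 0.00  tx -0.00 ty 1.56 tz 0.00
```

Request:
send_rows(steps=[{"tx": 0, "ty": 0.2, "tz": 0, "turn": 0, "grip": 0}, {"tx": 0.03, "ty": 0.36, "tz": 0, "turn": 0, "grip": 0}, {"tx": 0, "ty": 0.42, "tz": 0, "turn": 0, "grip": 0}, {"tx": 0, "ty": 0.36, "tz": 0, "turn": 0, "grip": 0}, {"tx": 0, "ty": 0.21, "tz": 0, "turn": 0, "grip": 0}, {"tx": 0, "ty": 0, "tz": 0, "turn": 0, "grip": 0}, {"tx": 0, "ty": 0, "tz": 0, "turn": 0, "grip": 0}, {"tx": 0, "ty": 0, "tz": 0, "turn": 0, "grip": 0}, {"tx": 0, "ty": 0, "tz": 0, "turn": 0, "grip": 0}])

```text
time: 23.75
position: [0.5199, -0.0303, 0.1638]
tool_rot: [-3.14, 0.091, -0.0]
ft_force: [-0.6, -0.7, -2.6]
grip_width: 0.46
grip_force: 39.9
```

Request:
send_rows(steps=[{"tx": 0, "ty": 0, "tz": 0, "turn": 0, "grip": 0}, {"tx": 0, "ty": 0, "tz": 0, "turn": 0, "grip": 0}, {"tx": 0, "ty": 0, "tz": 0, "turn": 0, "grip": 0}, {"tx": 0, "ty": 0, "tz": 0, "turn": 0, "grip": 0}, {"tx": 0, "ty": 0, "tz": 0, "turn": 0, "grip": 0}, {"tx": 0, "ty": 0, "tz": 0, "turn": 0, "grip": 0}, {"tx": 0, "ty": 0, "tz": 0, "turn": 0, "grip": 0}, {"tx": 0, "ty": 0, "tz": 0, "turn": 0, "grip": 0}, {"tx": 0, "ty": 0, "tz": 0, "turn": 0, "grip": 0}, {"tx": 0, "ty": 0, "tz": 0, "turn": 0, "grip": 0}, {"tx": 0, "ty": 0, "tz": 0, "turn": 0, "grip": 0}, {"tx": 0, "ty": 0, "tz": 0, "turn": 0, "grip": 0}])

```text
time: 25.25
position: [0.5199, -0.0311, 0.1638]
tool_rot: [3.14, -0.093, 0.0]
ft_force: [-0.2, -0.3, -1.6]
grip_width: 0.456
grip_force: 39.9
```

Request:
send_rows(steps=[{"tx": 0, "ty": 0, "tz": 0, "turn": 0, "grip": 0}, {"tx": 0, "ty": 0, "tz": 0, "turn": 0, "grip": 0}, {"tx": 0, "ty": 0, "tz": 0, "turn": 0, "grip": 0}, {"tx": 0, "ty": 0, "tz": 0, "turn": 0, "grip": 0}])

```text
time: 25.75
position: [0.5199, -0.031, 0.1638]
tool_rot: [3.14, -0.093, -0.0]
ft_force: [0.3, 0.1, -2.9]
grip_width: 0.459
grip_force: 39.9
```

```bash
python3 casts.py; python3 goal.py $(python3 -c "
print(.7485-.2326,-.1609+.0138)") .1636 -93.4
```

```text
c1 [('s', 0, 0, 1.0), ('t', 0, 0, 1.0)]
c2 [('s', 0, 0, 1.0), ('t', 0, 0, 1.0)]
c3 [('s', 0, 0, 0.99), ('t', 0, 0, 1.0)]
c4 [('s', 0, 0, 1.0), ('t', 0, 0, 1.0)]
A [('s', 5, -3, 0.95), ('t', 0, 0, 1.0)]
B [('s', -2, -2, 0.4), ('t', -6, 23, 0.59)]
t 25.85 pos [ 0.5198 -0.0311  0.1638] yaw -93.39 tilt 0.01 q [ 0.48  0.13 -0.51  1.85  0.07  1.17 -1.68] F [-0.7 -0.6 -2.4] gw 0.457 39.9
turn 0.00  tx 0.05 ty 1.93 tz 0.00
```

Request:
send_rows(steps=[{"tx": 0, "ty": 0.2, "tz": 0, "turn": 0, "grip": 0}, {"tx": 0.05, "ty": 0.4, "tz": 0, "turn": 0, "grip": 0}, {"tx": 0.03, "ty": 0.5, "tz": 0, "turn": 0, "grip": 0}, {"tx": 0, "ty": 0.4, "tz": 0, "turn": 0, "grip": 0}, {"tx": 0, "ty": 0.3, "tz": 0, "turn": 0, "grip": 0}, {"tx": 0, "ty": 0.12, "tz": 0, "turn": 0, "grip": 0}, {"tx": 0, "ty": 0, "tz": 0, "turn": 0, "grip": 0}, {"tx": 0, "ty": 0, "tz": 0, "turn": 0, "grip": 0}, {"tx": 0, "ty": 0, "tz": 0, "turn": 0, "grip": 0}])

```text
time: 26.98
position: [0.518, -0.1453, 0.1639]
tool_rot: [-3.14, 0.09, -0.0]
ft_force: [0.0, -0.2, -3.0]
grip_width: 0.46
grip_force: 39.9
```

Request:
send_rows(steps=[{"tx": 0, "ty": 0, "tz": 0, "turn": 0, "grip": 0}, {"tx": 0, "ty": 0, "tz": 0, "turn": 0, "grip": 0}, {"tx": 0, "ty": 0, "tz": 0, "turn": 0, "grip": 0}, {"tx": 0, "ty": 0, "tz": 0, "turn": 0, "grip": 0}, {"tx": 0, "ty": 0, "tz": 0, "turn": 0, "grip": 0}, {"tx": 0, "ty": 0, "tz": 0, "turn": 0, "grip": 0}, {"tx": 0, "ty": 0, "tz": 0, "turn": 0, "grip": 0}, {"tx": 0, "ty": 0, "tz": 0, "turn": 0, "grip": 0}, {"tx": 0, "ty": 0, "tz": 0, "turn": 0, "grip": 0}, {"tx": 0, "ty": 0, "tz": 0, "turn": 0, "grip": 0}, {"tx": 0, "ty": 0, "tz": 0, "turn": 0, "grip": 0}, {"tx": 0, "ty": 0, "tz": 0, "turn": 0, "grip": 0}])

```text
time: 28.48
position: [0.5179, -0.1463, 0.1638]
tool_rot: [3.14, -0.093, -0.0]
ft_force: [-0.4, -0.0, -2.0]
grip_width: 0.457
grip_force: 39.9
```

Request:
send_rows(steps=[{"tx": 0, "ty": 0, "tz": 0, "turn": 0, "grip": 0}, {"tx": 0, "ty": 0, "tz": 0, "turn": 0, "grip": 0}, {"tx": 0, "ty": 0, "tz": 0, "turn": 0, "grip": 0}, {"tx": 0, "ty": 0, "tz": 0, "turn": 0, "grip": 0}])

```text
time: 28.98
position: [0.5178, -0.1463, 0.1638]
tool_rot: [3.14, -0.093, -0.0]
ft_force: [-0.2, -0.4, -2.5]
grip_width: 0.456
grip_force: 39.9
```

```bash
python3 casts.py; python3 goal.py .4343 .3634 .22 -67
```

```text
c1 [('s', 0, 0, 1.0), ('t', 0, 0, 1.0)]
c2 [('s', 0, 0, 1.0), ('t', 0, 0, 1.0)]
c3 [('s', 0, 0, 0.99), ('t', 0, 0, 1.0)]
c4 [('s', 0, 0, 1.0), ('t', 0, 0, 1.0)]
A [('s', 11, -24, 0.47), ('t', 0, 0, 1.0)]
B [('s', 1, -1, 0.96), ('t', 0, 5, 0.89)]
t 29.07 pos [ 0.5179 -0.1463  0.1638] yaw -93.38 tilt 0.01 q [ 0.61  0.16 -0.42  1.82  0.07  1.18 -1.46] F [-0.2 -0.4 -2.6] gw 0.459 39.9
turn -3.30  tx 2.04 ty -8.36 tz -0.94
```

Request:
send_rows(steps=[{"tx": 0, "ty": -0.2, "tz": -0.2, "turn": 0, "grip": 0}, {"tx": -0.1, "ty": -0.5, "tz": -0.3, "turn": 0, "grip": 0}, {"tx": -0.15, "ty": -0.7, "tz": -0.3, "turn": 0, "grip": 0}, {"tx": -0.2, "ty": -0.8, "tz": -0.14, "turn": 0, "grip": 0}, {"tx": -0.2, "ty": -0.8, "tz": 0, "turn": 0, "grip": 0}, {"tx": -0.2, "ty": -0.8, "tz": 0, "turn": 0, "grip": 0}, {"tx": -0.2, "ty": -0.8, "tz": 0, "turn": 0, "grip": 0}, {"tx": -0.2, "ty": -0.8, "tz": 0, "turn": 0, "grip": 0}, {"tx": -0.2, "ty": -0.8, "tz": 0, "turn": 0, "grip": 0}, {"tx": -0.2, "ty": -0.8, "tz": 0, "turn": 0, "grip": 0}, {"tx": -0.15, "ty": -0.7, "tz": 0, "turn": 0, "grip": 0}, {"tx": -0.1, "ty": -0.5, "tz": 0, "turn": 0, "grip": 0}])

```text
time: 30.58
position: [0.4315, 0.3548, 0.2214]
tool_rot: [-3.139, 0.088, -0.001]
ft_force: [1.1, 0.2, -2.5]
grip_width: 0.456
grip_force: 39.9
```

Request:
send_rows(steps=[{"tx": 0, "ty": -0.19, "tz": 0, "turn": -0.5, "grip": 0}, {"tx": 0, "ty": 0, "tz": 0, "turn": -0.7, "grip": 0}, {"tx": 0, "ty": 0, "tz": 0, "turn": -0.8, "grip": 0}, {"tx": 0, "ty": 0, "tz": 0, "turn": -0.8, "grip": 0}, {"tx": 0, "ty": 0, "tz": 0, "turn": -0.5, "grip": 0}, {"tx": 0, "ty": 0, "tz": 0, "turn": 0, "grip": 0}, {"tx": 0, "ty": 0, "tz": 0, "turn": 0, "grip": 0}])

```text
time: 31.45
position: [0.4336, 0.3633, 0.2207]
tool_rot: [3.079, 0.625, 0.001]
ft_force: [0.1, -0.2, -2.5]
grip_width: 0.459
grip_force: 39.9
```

```bash
python3 goal.py .4338 .363 .1755 -67; python3 casts.py
```

```text
t 31.45 pos [0.4336 0.3633 0.2207] yaw -67.04 tilt 0.03 q [ 0.05  0.26 -0.92  1.67  0.22  1.32 -2.08] F [ 0.1 -0.2 -2.5] gw 0.459 39.9
turn -0.00  tx 0.00 ty 0.01 tz 0.75
c1 [('s', 0, 0, 1.0), ('t', 0, 0, 1.0)]
c2 [('s', 0, 0, 1.0), ('t', 0, 0, 1.0)]
c3 [('s', 0, 0, 0.99), ('t', 0, 0, 1.0)]
c4 [('s', 0, 0, 1.0), ('t', 0, 0, 1.0)]
A [('s', 6, -3, 0.96), ('t', 0, 0, 1.0)]
B [('s', 1, -1, 0.99), ('t', 0, 0, 1.0)]
```

Request:
send_rows(steps=[{"tx": 0, "ty": 0, "tz": 0.25, "turn": 0, "grip": 0}, {"tx": 0, "ty": 0, "tz": 0.25, "turn": 0, "grip": 0}, {"tx": 0, "ty": 0, "tz": 0.25, "turn": 0, "grip": 0}, {"tx": 0, "ty": 0, "tz": 0.15, "turn": 0, "grip": 0}, {"tx": 0, "ty": 0, "tz": 0.15, "turn": 0, "grip": 0}, {"tx": 0, "ty": 0, "tz": 0.15, "turn": 0, "grip": 0}, {"tx": 0, "ty": 0, "tz": 0.1, "turn": 0, "grip": 0}, {"tx": 0, "ty": 0, "tz": 0, "turn": 0, "grip": 0}])

```text
time: 32.55
position: [0.4336, 0.3627, 0.1418]
tool_rot: [3.078, 0.627, -0.001]
ft_force: [0.3, -1.1, -1.9]
grip_width: 0.456
grip_force: 39.9
```

Inside the cup without force. Lower the remaining 17 mm.

Request:
send_rows(steps=[{"tx": 0, "ty": 0, "tz": 0.1, "turn": 0, "grip": 0}, {"tx": 0, "ty": 0, "tz": 0.1, "turn": 0, "grip": 0}, {"tx": 0, "ty": 0, "tz": 0.06, "turn": 0, "grip": 0}, {"tx": 0, "ty": 0, "tz": 0, "turn": 0, "grip": 0}])

```text
time: 33.05
position: [0.4336, 0.3628, 0.1262]
tool_rot: [3.078, 0.627, -0.001]
ft_force: [-1.4, 0.1, -1.2]
grip_width: 0.454
grip_force: 39.9
```

```bash
python3 goal.py .4338 .363 .124 -67
```

```text
t 33.05 pos [0.4336 0.3628 0.1262] yaw -66.99 tilt 0.05 q [ 0.01  0.35 -0.89  1.78  0.3   1.15 -2.14] F [-1.4  0.1 -1.2] gw 0.454 39.9
turn 0.00  tx 0.01 ty -0.00 tz 0.04
```

Touch down with a last millimetre, then open and rise.

Request:
send_rows(steps=[{"tx": 0, "ty": 0, "tz": 0.03, "turn": 0, "grip": 0}, {"tx": 0, "ty": 0, "tz": 0, "turn": 0, "grip": 0.6}, {"tx": 0, "ty": 0, "tz": 0, "turn": 0, "grip": 0.7}, {"tx": 0, "ty": 0, "tz": 0, "turn": 0, "grip": 0.8}, {"tx": 0, "ty": 0, "tz": 0, "turn": 0, "grip": 0.9}, {"tx": 0, "ty": 0, "tz": 0, "turn": 0, "grip": 1}, {"tx": 0, "ty": 0, "tz": 0, "turn": 0, "grip": 1}, {"tx": 0, "ty": 0, "tz": 0, "turn": 0, "grip": 1}, {"tx": 0, "ty": 0, "tz": 0, "turn": 0, "grip": 1}])

```text
time: 34.17
position: [0.4338, 0.3629, 0.1248]
tool_rot: [3.078, 0.627, 0.0]
ft_force: [-0.0, 0.8, 1.1]
grip_width: 0.999
grip_force: 0.0
```

Request:
send_rows(steps=[{"tx": 0, "ty": 0, "tz": -0.3, "turn": 0, "grip": 1}, {"tx": 0, "ty": 0, "tz": -0.4, "turn": 0, "grip": 1}, {"tx": 0, "ty": 0, "tz": -0.4, "turn": 0, "grip": 1}, {"tx": 0, "ty": 0, "tz": -0.5, "turn": 0, "grip": 1}, {"tx": 0, "ty": 0, "tz": -0.4, "turn": 0, "grip": 1}, {"tx": 0, "ty": 0, "tz": 0, "turn": 0, "grip": 1}])

```text
time: 34.92
position: [0.4346, 0.3642, 0.2479]
tool_rot: [-3.077, -0.627, -0.008]
ft_force: [0.2, 0.1, -0.6]
grip_width: 1.001
grip_force: 0.0
```

```bash
cat > tcheck.py <<'E'
from th import *
d=snap('scene');ms0=masks(s,t)[0];m1=masks(d,t)[0]
print('iou of yellow, before/after',((ms0>0)&(m1>0)).sum()/((ms0>0)|(m1>0)).sum())
for m in(ms0,m1):print(np.argwhere(m).mean(0).round(2))
E
python3 tcheck.py
python3 goal.py .4284 -.0616 .25 -88.6
```

```text
iou of yellow, before/after 0.9731621936989499
[318.13 461.1 ]
[318.13 461.18]
t 34.98 pos [0.4341 0.3635 0.2462] yaw -66.98 tilt 0.14 q [ 0.06  0.24 -0.93  1.63  0.2   1.36 -2.07] F [ 0.2 -0.  -0.3] gw 1.002 0.0
turn 2.70  tx -0.27 ty 7.08 tz -0.06
```

The thermometer is back exactly (centroid within 0.1 px). Next is bar B.

Request:
send_rows(steps=[{"tx": 0, "ty": 0, "tz": 0, "turn": 0.9, "grip": 1}, {"tx": 0, "ty": 0, "tz": 0, "turn": 0.9, "grip": 1}, {"tx": 0, "ty": 0, "tz": 0, "turn": 0.9, "grip": 1}, {"tx": 0, "ty": 0.7, "tz": 0, "turn": 0, "grip": 1}, {"tx": -0.02, "ty": 0.8, "tz": 0, "turn": 0, "grip": 1}, {"tx": -0.02, "ty": 0.8, "tz": 0, "turn": 0, "grip": 1}, {"tx": -0.02, "ty": 0.8, "tz": 0, "turn": 0, "grip": 1}, {"tx": -0.02, "ty": 0.8, "tz": 0, "turn": 0, "grip": 1}, {"tx": -0.02, "ty": 0.8, "tz": 0, "turn": 0, "grip": 1}, {"tx": -0.02, "ty": 0.8, "tz": 0, "turn": 0, "grip": 1}, {"tx": -0.02, "ty": 0.8, "tz": 0, "turn": 0, "grip": 1}, {"tx": 0, "ty": 0.75, "tz": 0, "turn": 0, "grip": 1}])

```text
time: 36.48
position: [0.435, -0.0618, 0.2441]
tool_rot: [3.141, 0.038, -0.002]
ft_force: [0.8, 0.7, -0.3]
grip_width: 1.003
grip_force: 0.0
```

```bash
python3 goal.py .4334 -.0615 .022 -88.6; python3 casts.py
```

```text
t 36.48 pos [ 0.435  -0.0618  0.2441] yaw -88.62 tilt 0.07 q [ 0.56 -0.12 -0.44  1.92 -0.05  1.34 -1.41] F [ 0.8  0.7 -0.3] gw 1.003 0.0
turn -0.00  tx -0.03 ty -0.01 tz 3.70
c1 [('s', 0, 0, 1.0), ('t', 0, 0, 1.0)]
c2 [('s', 0, 0, 1.0), ('t', 0, 0, 1.0)]
c3 [('s', 0, 0, 0.99), ('t', 0, 0, 1.0)]
c4 [('s', 0, 0, 1.0), ('t', 0, 0, 1.0)]
A [('s', 6, -3, 0.96), ('t', 0, 0, 1.0)]
B [('s', 1, -1, 0.89), ('t', 3, 25, 0.37)]
```

Request:
send_rows(steps=[{"tx": 0, "ty": 0, "tz": 0.4, "turn": 0, "grip": 1}, {"tx": 0, "ty": 0, "tz": 0.5, "turn": 0, "grip": 1}, {"tx": 0, "ty": 0, "tz": 0.5, "turn": 0, "grip": 1}, {"tx": 0, "ty": 0, "tz": 0.5, "turn": 0, "grip": 1}, {"tx": 0, "ty": 0, "tz": 0.5, "turn": 0, "grip": 1}, {"tx": 0, "ty": 0, "tz": 0.5, "turn": 0, "grip": 1}, {"tx": 0, "ty": 0, "tz": 0.3, "turn": 0, "grip": 1}, {"tx": 0, "ty": 0, "tz": 0.2, "turn": 0, "grip": 1}, {"tx": 0, "ty": 0, "tz": 0.15, "turn": 0, "grip": 1}, {"tx": 0, "ty": 0, "tz": 0.12, "turn": 0, "grip": 1}, {"tx": 0, "ty": 0, "tz": 0, "turn": 0, "grip": 1}])

```text
time: 37.95
position: [0.4357, -0.0601, 0.0244]
tool_rot: [-3.141, -0.039, 0.001]
ft_force: [-0.0, 0.2, 0.2]
grip_width: 0.996
grip_force: 0.0
```

```bash
python3 goal.py .4334 -.0615 .022 -88.6;  python3 - <<'E'
from h import *
d=snap('scene')
cv2.imwrite('pics/g6.png',cv2.convertScaleAbs(cv2.cvtColor(cv2.resize(d['pixels'][150:310,240:440],(640,512),interpolation=2),4),alpha=1.5))
E
```

```text
t 37.95 pos [ 0.4357 -0.0601  0.0244] yaw -88.59 tilt 0.03 q [ 0.52  0.14 -0.47  2.16  0.09  0.85 -1.54] F [-0.   0.2  0.2] gw 0.996 0.0
turn 0.00  tx -0.04 ty 0.02 tz 0.04
```

View pics/g6.png

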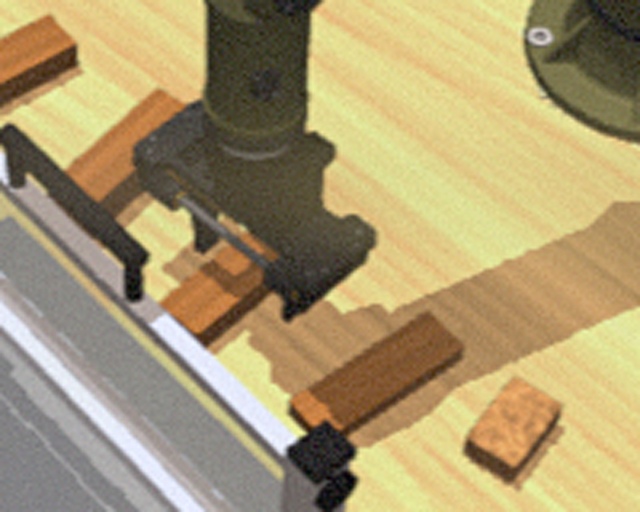

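The fingers straddle bar B, at crop (220,290). Close and lift.

Request:
send_rows(steps=[{"tx": 0, "ty": 0, "tz": 0.04, "turn": 0, "grip": 0.3}, {"tx": 0, "ty": 0, "tz": 0, "turn": 0, "grip": 0.3}, {"tx": 0, "ty": 0, "tz": 0, "turn": 0, "grip": 0.3}, {"tx": 0, "ty": 0, "tz": 0, "turn": 0, "grip": 0.3}, {"tx": 0, "ty": 0, "tz": 0, "turn": 0, "grip": 0.3}, {"tx": 0, "ty": 0, "tz": 0, "turn": 0, "grip": 0.3}, {"tx": 0, "ty": 0, "tz": 0, "turn": 0, "grip": 0.3}, {"tx": 0, "ty": 0, "tz": 0, "turn": 0, "grip": 0.3}], newtons=40)

```text
time: 39.0
position: [0.4358, -0.0603, 0.0223]
tool_rot: [3.141, 0.039, -0.0]
ft_force: [-0.3, -1.4, 1.1]
grip_width: 0.502
grip_force: 40.0
```

Request:
send_rows(steps=[{"tx": 0, "ty": 0, "tz": -0.1, "turn": 0, "grip": 0.3}, {"tx": 0, "ty": 0, "tz": -0.3, "turn": 0, "grip": 0.3}, {"tx": 0, "ty": 0, "tz": -0.4, "turn": 0, "grip": 0.3}, {"tx": 0, "ty": 0, "tz": -0.4, "turn": 0.3, "grip": 0.3}, {"tx": 0, "ty": 0, "tz": 0, "turn": 0.3, "grip": 0.3}])

```text
time: 39.62
position: [0.4374, -0.0602, 0.0964]
tool_rot: [3.139, -0.095, 0.006]
ft_force: [1.3, -0.2, -1.5]
grip_width: 0.5
grip_force: 40.0
```

```bash
python3 goal.py .5949 .1236 .0475 -93.44
```

```text
t 39.62 pos [ 0.4374 -0.0602  0.0964] yaw -93.46 tilt 0.24 q [ 0.54  0.02 -0.47  2.1   0.01  1.01 -1.56] F [ 1.3 -0.2 -1.5] gw 0.5 40.0
turn -0.00  tx 2.44 ty -3.22 tz 0.81
```

Request:
send_rows(steps=[{"tx": 0.2, "ty": -0.3, "tz": 0, "turn": 0, "grip": 0.3}, {"tx": 0.4, "ty": -0.5, "tz": 0, "turn": 0, "grip": 0.3}, {"tx": 0.4, "ty": -0.5, "tz": 0, "turn": 0, "grip": 0.3}, {"tx": 0.4, "ty": -0.5, "tz": 0, "turn": 0, "grip": 0.3}, {"tx": 0.4, "ty": -0.5, "tz": 0, "turn": 0, "grip": 0.3}, {"tx": 0.4, "ty": -0.5, "tz": 0, "turn": 0, "grip": 0.3}, {"tx": 0.2, "ty": -0.3, "tz": 0.1, "turn": 0, "grip": 0.3}, {"tx": 0.08, "ty": -0.12, "tz": 0.2, "turn": 0, "grip": 0.3}, {"tx": 0, "ty": 0, "tz": 0.2, "turn": 0, "grip": 0.3}, {"tx": 0, "ty": 0, "tz": 0.1, "turn": 0, "grip": 0.3}, {"tx": 0, "ty": 0, "tz": 0, "turn": 0, "grip": 0.3}])

```text
time: 41.0
position: [0.595, 0.1226, 0.0575]
tool_rot: [3.139, -0.095, -0.002]
ft_force: [-0.2, 1.0, -0.2]
grip_width: 0.502
grip_force: 40.0
```

```bash
python3 goal.py .5973 .1235 .0475 -93.44
```

```text
t 41.0 pos [0.595  0.1226 0.0575] yaw -93.45 tilt 0.1 q [ 0.2   0.44 -0.55  1.74  0.26  1.04 -2.07] F [-0.2  1.  -0.2] gw 0.502 40.0
turn -0.00  tx 0.04 ty -0.02 tz 0.17
```

Request:
send_rows(steps=[{"tx": 0.04, "ty": -0.02, "tz": 0.07, "turn": 0, "grip": 0.3}, {"tx": 0, "ty": 0, "tz": 0.05, "turn": 0, "grip": 0.3}, {"tx": 0, "ty": 0, "tz": 0.04, "turn": 0, "grip": 0.3}, {"tx": 0, "ty": 0, "tz": 0, "turn": 0, "grip": 0.3}])

```text
time: 41.5
position: [0.5981, 0.1249, 0.0484]
tool_rot: [3.14, -0.093, -0.001]
ft_force: [-0.1, 0.5, -0.5]
grip_width: 0.499
grip_force: 40.0
```

Request:
send_rows(steps=[{"tx": 0, "ty": 0, "tz": 0.02, "turn": 0, "grip": 0.3}, {"tx": 0, "ty": 0, "tz": 0, "turn": 0, "grip": 0.3}])

```text
time: 41.75
position: [0.5983, 0.125, 0.0474]
tool_rot: [3.14, -0.093, 0.0]
ft_force: [0.8, 0.1, -1.4]
grip_width: 0.499
grip_force: 40.0
```

Request:
send_rows(steps=[{"tx": 0, "ty": 0, "tz": 0.02, "turn": 0, "grip": 0.3}, {"tx": 0, "ty": 0, "tz": 0.0, "turn": 0, "grip": 0.3}])

```text
time: 42.0
position: [0.5983, 0.125, 0.0474]
tool_rot: [3.14, -0.093, 0.0]
ft_force: [-2.4, -1.7, 6.1]
grip_width: 0.504
grip_force: 40.0
```

Request:
send_rows(steps=[{"tx": 0, "ty": 0, "tz": 0.02, "turn": 0, "grip": 0.3}, {"tx": 0, "ty": 0, "tz": 0.0, "turn": 0, "grip": 0.3}])

```text
time: 42.25
position: [0.5983, 0.125, 0.0473]
tool_rot: [3.139, -0.093, 0.0]
ft_force: [-5.2, -1.5, 13.2]
grip_width: 0.504
grip_force: 40.0
```

Touched down. Release gently and rise.

Request:
send_rows(steps=[{"tx": 0, "ty": 0, "tz": -0.03, "turn": 0, "grip": 0.55}, {"tx": 0, "ty": 0, "tz": 0, "turn": 0, "grip": 0.6}, {"tx": 0, "ty": 0, "tz": 0, "turn": 0, "grip": 0.75}, {"tx": 0, "ty": 0, "tz": 0, "turn": 0, "grip": 0.75}, {"tx": 0, "ty": 0, "tz": 0, "turn": 0, "grip": 0.8}, {"tx": 0, "ty": 0, "tz": -0.2, "turn": 0, "grip": 0.8}, {"tx": 0, "ty": 0, "tz": -0.4, "turn": 0, "grip": 0.8}, {"tx": 0, "ty": 0, "tz": -0.2, "turn": 0, "grip": 0.8}, {"tx": -0.2, "ty": 0, "tz": 0, "turn": 0, "grip": 0.8}, {"tx": -0.4, "ty": 0, "tz": -0.3, "turn": 0, "grip": 0.8}, {"tx": -0.4, "ty": 0, "tz": -0.3, "turn": 0, "grip": 0.8}, {"tx": -0.4, "ty": 0, "tz": -0.4, "turn": 0, "grip": 1}])

```text
time: 43.75
position: [0.5118, 0.1297, 0.1538]
tool_rot: [3.139, -0.093, -0.005]
ft_force: [-0.1, -0.2, 0.6]
grip_width: 0.849
grip_force: 0.0
```

```bash
python3 goal.py .4311 -.359 .2 -95.2; python3 casts.py
```

```text
t 43.75 pos [0.5118 0.1297 0.1538] yaw -93.38 tilt 0.19 q [ 0.27  0.17 -0.62  1.84  0.11  1.16 -2.02] F [-0.1 -0.2  0.6] gw 0.849 0.0
turn 0.23  tx -0.60 ty 8.23 tz -0.77
c1 [('s', 0, 0, 1.0), ('t', 0, 0, 1.0)]
c2 [('s', 0, 0, 1.0), ('t', 0, 0, 1.0)]
c3 [('s', 0, 0, 0.99), ('t', 0, 0, 1.0)]
c4 [('s', 0, 0, 1.0), ('t', 0, 0, 1.0)]
A [('s', 6, -3, 0.96), ('t', 0, 0, 1.0)]
B [('s', 25, -20, 0.6), ('t', 15, 6, 0.05)]
```

Request:
send_rows(steps=[{"tx": 0, "ty": 0.3, "tz": -0.2, "turn": 0.23, "grip": 1}, {"tx": -0.06, "ty": 0.6, "tz": -0.3, "turn": 0, "grip": 1}, {"tx": -0.06, "ty": 0.8, "tz": -0.27, "turn": 0, "grip": 1}, {"tx": -0.06, "ty": 0.8, "tz": 0, "turn": 0, "grip": 1}, {"tx": -0.06, "ty": 0.8, "tz": 0, "turn": 0, "grip": 1}, {"tx": -0.06, "ty": 0.8, "tz": 0, "turn": 0, "grip": 1}, {"tx": -0.06, "ty": 0.8, "tz": 0, "turn": 0, "grip": 1}, {"tx": -0.06, "ty": 0.8, "tz": 0, "turn": 0, "grip": 1}, {"tx": -0.06, "ty": 0.8, "tz": 0, "turn": 0, "grip": 1}, {"tx": -0.06, "ty": 0.8, "tz": 0, "turn": 0, "grip": 1}, {"tx": -0.06, "ty": 0.6, "tz": 0, "turn": 0, "grip": 1}, {"tx": 0, "ty": 0.3, "tz": 0, "turn": 0, "grip": 1}])

```text
time: 45.35
position: [0.432, -0.3603, 0.2]
tool_rot: [-3.138, 0.152, 0.003]
ft_force: [0.7, -0.1, -1.4]
grip_width: 0.997
grip_force: 0.0
```

```bash
python3 goal.py .4311 -.359 .022 -95.2
```

```text
t 45.35 pos [ 0.432  -0.3603  0.2   ] yaw -95.56 tilt 0.12 q [ 0.81  0.17 -0.19  1.72  0.03  1.25 -1.05] F [ 0.7 -0.1 -1.4] gw 0.997 0.0
turn -0.05  tx -0.02 ty -0.02 tz 2.97
```

Request:
send_rows(steps=[{"tx": 0, "ty": -0.02, "tz": 0.4, "turn": -0.05, "grip": 1}, {"tx": 0, "ty": 0, "tz": 0.5, "turn": 0, "grip": 1}, {"tx": 0, "ty": 0, "tz": 0.5, "turn": 0, "grip": 1}, {"tx": 0, "ty": 0, "tz": 0.5, "turn": 0, "grip": 1}, {"tx": 0, "ty": 0, "tz": 0.4, "turn": 0, "grip": 1}, {"tx": 0, "ty": 0, "tz": 0.2, "turn": 0, "grip": 1}, {"tx": 0, "ty": 0, "tz": 0.1, "turn": 0, "grip": 1}, {"tx": 0, "ty": 0, "tz": 0, "turn": 0, "grip": 1}])

```text
time: 46.35
position: [0.4347, -0.3557, 0.0453]
tool_rot: [3.139, -0.132, 0.0]
ft_force: [0.0, -0.1, 0.1]
grip_width: 1.001
grip_force: 0.0
```

```bash
python3 goal.py .4311 -.359 .022 -95.2;  python3 - <<'E'
from h import *
d=snap('scene');e=snap('top')
a=cv2.resize(d['pixels'][120:240,180:320],(467,400),interpolation=2);b=cv2.resize(e['pixels'][170:290,230:460],(467,244),interpolation=2)
b=cv2.resize(e['pixels'][180:240,230:330],(333,200),interpolation=2)
c=np.zeros((400,333,3),np.uint8);c[:200]=b;c[200:]=cv2.resize(d['pixels'][240:340,280:446],(333,200))
cv2.imwrite('pics/g7.png',cv2.convertScaleAbs(cv2.cvtColor(np.hstack([a,c]),4),alpha=1.5))
E
```

```text
t 46.35 pos [ 0.4347 -0.3557  0.0453] yaw -94.82 tilt 0.02 q [ 0.8   0.32 -0.18  1.87  0.07  0.95 -1.07] F [ 0.  -0.1  0.1] gw 1.001 0.0
turn 0.05  tx -0.05 ty 0.06 tz 0.39
```

View pics/g7.png

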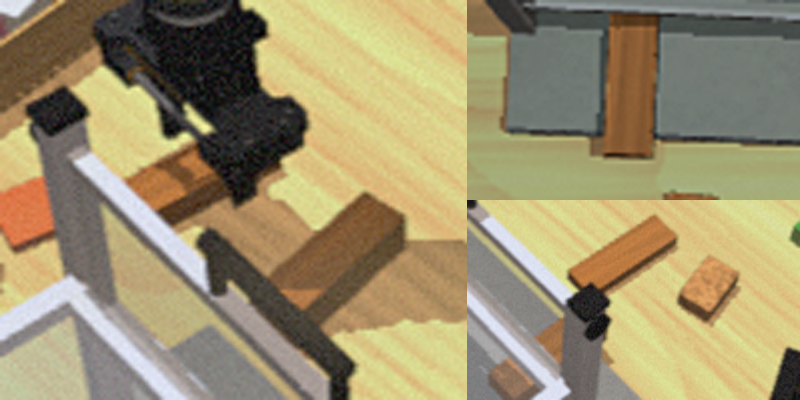

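Bar B lies on the ledge and reaches under the sash (right panel). The fingers straddle bar A at crop (200,175). Finish the descent and grip.

Request:
send_rows(steps=[{"tx": -0.04, "ty": 0.05, "tz": 0.15, "turn": 0.05, "grip": 1}, {"tx": 0, "ty": 0, "tz": 0.14, "turn": 0, "grip": 1}, {"tx": 0, "ty": 0, "tz": 0.1, "turn": 0, "grip": 1}, {"tx": 0, "ty": 0, "tz": 0, "turn": 0, "grip": 0.3}, {"tx": 0, "ty": 0, "tz": 0, "turn": 0, "grip": 0.3}, {"tx": 0, "ty": 0, "tz": 0, "turn": 0, "grip": 0.3}, {"tx": 0, "ty": 0, "tz": 0, "turn": 0, "grip": 0.3}, {"tx": 0, "ty": 0, "tz": 0, "turn": 0, "grip": 0.3}, {"tx": 0, "ty": 0, "tz": 0, "turn": 0, "grip": 0.3}, {"tx": 0, "ty": 0, "tz": 0, "turn": 0, "grip": 0.3}, {"tx": 0, "ty": 0, "tz": 0, "turn": 0, "grip": 0.3}])

```text
time: 47.82
position: [0.4318, -0.3586, 0.0218]
tool_rot: [3.138, -0.143, 0.0]
ft_force: [-1.0, -0.3, 0.6]
grip_width: 0.505
grip_force: 39.8
```

```bash
python3 goal.py .5805 -.116 .12 -93.44
```

```text
t 47.83 pos [ 0.4318 -0.3586  0.0218] yaw -95.23 tilt 0.02 q [ 0.8   0.35 -0.18  1.89  0.08  0.91 -1.08] F [-1.  -0.3  0.6] gw 0.505 39.8
turn -0.22  tx 2.23 ty -4.18 tz -1.64
```

Request:
send_rows(steps=[{"tx": 0, "ty": 0, "tz": -0.2, "turn": 0, "grip": 0.3}, {"tx": 0, "ty": 0, "tz": -0.4, "turn": 0, "grip": 0.3}, {"tx": 0, "ty": 0, "tz": -0.5, "turn": -0.22, "grip": 0.3}, {"tx": 0, "ty": -0.3, "tz": -0.3, "turn": 0, "grip": 0.3}, {"tx": 0, "ty": -0.5, "tz": 0, "turn": 0, "grip": 0.3}, {"tx": 0, "ty": -0.6, "tz": 0, "turn": 0, "grip": 0.3}, {"tx": 0, "ty": -0.6, "tz": 0, "turn": 0, "grip": 0.3}, {"tx": 0, "ty": -0.6, "tz": 0, "turn": 0, "grip": 0.3}, {"tx": 0, "ty": -0.6, "tz": 0, "turn": 0, "grip": 0.3}, {"tx": 0, "ty": -0.5, "tz": 0, "turn": 0, "grip": 0.3}, {"tx": 0, "ty": -0.3, "tz": 0, "turn": 0, "grip": 0.3}, {"tx": 0, "ty": -0.18, "tz": 0, "turn": 0, "grip": 0.3}])

```text
time: 49.32
position: [0.447, -0.1075, 0.1059]
tool_rot: [3.14, -0.094, 0.0]
ft_force: [-0.3, -0.6, -1.4]
grip_width: 0.504
grip_force: 39.8
```

```bash
python3 goal.py .5812 -.116 .058 -93.44
```

```text
t 49.33 pos [ 0.447  -0.1075  0.1059] yaw -93.44 tilt 0.03 q [ 0.56  0.05 -0.39  2.06  0.02  1.04 -1.47] F [-0.3 -0.6 -1.4] gw 0.504 39.8
turn 0.00  tx 2.24 ty 0.01 tz 0.80
```

Request:
send_rows(steps=[{"tx": 0.2, "ty": 0.01, "tz": 0, "turn": 0, "grip": 0.3}, {"tx": 0.4, "ty": 0, "tz": 0, "turn": 0, "grip": 0.3}, {"tx": 0.5, "ty": 0, "tz": 0, "turn": 0, "grip": 0.3}, {"tx": 0.5, "ty": 0, "tz": 0.1, "turn": 0, "grip": 0.3}, {"tx": 0.4, "ty": 0, "tz": 0.2, "turn": 0, "grip": 0.3}, {"tx": 0.24, "ty": 0, "tz": 0.2, "turn": 0, "grip": 0.3}, {"tx": 0, "ty": 0, "tz": 0.2, "turn": 0, "grip": 0.3}, {"tx": 0, "ty": 0, "tz": 0.1, "turn": 0, "grip": 0.3}, {"tx": 0, "ty": 0, "tz": 0, "turn": 0, "grip": 0.3}])

```text
time: 50.45
position: [0.5801, -0.1172, 0.057]
tool_rot: [3.14, -0.096, -0.002]
ft_force: [0.1, 0.5, -0.2]
grip_width: 0.501
grip_force: 39.8
```

```bash
python3 goal.py .5812 -.116 .0475 -93.44
```

```text
t 50.45 pos [ 0.5801 -0.1172  0.057 ] yaw -93.5 tilt 0.09 q [ 0.47  0.38 -0.38  1.78  0.16  1.01 -1.6 ] F [ 0.1  0.5 -0.2] gw 0.501 39.8
turn -0.01  tx 0.02 ty -0.02 tz 0.16
```

Request:
send_rows(steps=[{"tx": 0, "ty": 0, "tz": 0.07, "turn": 0, "grip": 0.3}, {"tx": 0, "ty": 0, "tz": 0.06, "turn": 0, "grip": 0.3}, {"tx": 0, "ty": 0, "tz": 0.04, "turn": 0, "grip": 0.3}, {"tx": 0, "ty": 0, "tz": 0, "turn": 0, "grip": 0.3}, {"tx": 0, "ty": 0, "tz": 0.02, "turn": 0, "grip": 0.3}, {"tx": 0, "ty": 0, "tz": 0, "turn": 0, "grip": 0.3}])

```text
time: 51.2
position: [0.5812, -0.1168, 0.0468]
tool_rot: [3.14, -0.095, 0.0]
ft_force: [-1.7, 0.9, 3.7]
grip_width: 0.503
grip_force: 39.8
```

Down. Release, rise and back off.

Request:
send_rows(steps=[{"tx": 0, "ty": 0, "tz": 0, "turn": 0, "grip": 0.55}, {"tx": 0, "ty": 0, "tz": 0, "turn": 0, "grip": 0.6}, {"tx": 0, "ty": 0, "tz": 0, "turn": 0, "grip": 0.75}, {"tx": 0, "ty": 0, "tz": 0, "turn": 0, "grip": 0.75}, {"tx": 0, "ty": 0, "tz": 0, "turn": 0, "grip": 0.8}, {"tx": 0, "ty": 0, "tz": -0.2, "turn": 0, "grip": 0.8}, {"tx": 0, "ty": 0, "tz": -0.4, "turn": 0, "grip": 0.8}, {"tx": 0, "ty": 0, "tz": -0.2, "turn": 0, "grip": 0.8}, {"tx": -0.3, "ty": 0, "tz": 0, "turn": 0, "grip": 0.8}, {"tx": -0.5, "ty": 0, "tz": -0.4, "turn": 0, "grip": 0.8}, {"tx": -0.5, "ty": 0, "tz": -0.5, "turn": 0, "grip": 1}, {"tx": -0.5, "ty": 0, "tz": -0.5, "turn": 0, "grip": 1}])

```text
time: 52.7
position: [0.4722, -0.1101, 0.1793]
tool_rot: [3.14, -0.095, 0.0]
ft_force: [0.8, -0.8, -0.2]
grip_width: 0.945
grip_force: 0.0
```

Request:
send_rows(steps=[{"tx": 0, "ty": 0, "tz": -0.7, "turn": -1, "grip": 1}, {"tx": 0, "ty": 0, "tz": -0.7, "turn": -1, "grip": 1}, {"tx": 0, "ty": 0, "tz": -0.7, "turn": -1, "grip": 1}, {"tx": 0, "ty": 0, "tz": -0.7, "turn": -1, "grip": 1}, {"tx": 0, "ty": 0, "tz": -0.3, "turn": -1, "grip": 1}, {"tx": 0, "ty": 0, "tz": 0, "turn": -1, "grip": 1}, {"tx": 0, "ty": 0, "tz": 0, "turn": -1, "grip": 1}, {"tx": 0, "ty": 0, "tz": 0, "turn": -1, "grip": 1}, {"tx": 0, "ty": 0, "tz": 0, "turn": -1, "grip": 1}, {"tx": 0, "ty": 0, "tz": 0, "turn": -1, "grip": 1}, {"tx": 0, "ty": 0, "tz": 0, "turn": -1, "grip": 1}, {"tx": 0, "ty": 0, "tz": 0, "turn": -0.25, "grip": 1}])

```text
time: 54.2
position: [0.4731, -0.1101, 0.3645]
tool_rot: [2.287, 2.154, -0.0]
ft_force: [0.2, 0.2, -0.1]
grip_width: 1.003
grip_force: 0.0
```

```bash
python3 goal.py .654 -.0008 .41 -3.4
```

```text
t 54.2 pos [ 0.4731 -0.1101  0.3645] yaw -3.43 tilt 0.02 q [ 0.55 -0.05 -0.36  1.62 -0.02  1.57  0.13] F [ 0.2  0.2 -0.1] gw 1.003 0.0
turn -0.00  tx 2.00 ty 2.90 tz -0.76
```

Request:
send_rows(steps=[{"tx": 0, "ty": 0, "tz": -0.4, "turn": 0, "grip": 1}, {"tx": 0.1, "ty": 0.2, "tz": -0.36, "turn": 0, "grip": 1}, {"tx": 0.4, "ty": 0.5, "tz": 0, "turn": 0, "grip": 1}, {"tx": 0.4, "ty": 0.6, "tz": 0, "turn": 0, "grip": 1}, {"tx": 0.4, "ty": 0.6, "tz": 0, "turn": 0, "grip": 1}, {"tx": 0.4, "ty": 0.5, "tz": 0, "turn": 0, "grip": 1}, {"tx": 0.2, "ty": 0.3, "tz": 0, "turn": 0, "grip": 1}, {"tx": 0.1, "ty": 0.2, "tz": 0, "turn": 0, "grip": 1}, {"tx": 0, "ty": 0, "tz": 0, "turn": 0, "grip": 1}])

```text
time: 55.32
position: [0.6544, -0.0009, 0.4093]
tool_rot: [-2.287, -2.152, 0.001]
ft_force: [-0.7, -0.7, -0.1]
grip_width: 1.0
grip_force: 0.0
```

```bash
python3 goal.py .654 -.0008 .346 -3.4; python3 casts.py | head -4; cat > bars.py <<'E'
from m3 import *
e=snap('top');dt=adj(e,p[7:10])
h=cv2.cvtColor(e['pixels'],cv2.COLOR_RGB2HSV);m=cv2.inRange(h,(5,100,50),(16,255,255))
m[:183]=0;m[250:]=0;m[:,:230]=0;m[:,410:]=0
n,l,st,c=cv2.connectedComponentsWithStats(m)
for i in range(1,n):
    if st[i,4]>60:
        (u,v),wh,a=cv2.minAreaRect(np.argwhere(l==i)[:,::-1].astype(np.float32))
        X=atz(dt,u,v,.055)[:2]-p[:2];k=p[2];print(st[i],'cab',(X[0]*np.cos(k)+X[1]*np.sin(k)).round(3),(-X[0]*np.sin(k)+X[1]*np.cos(k)).round(3),np.round(wh,1),round(a,1))
        f=atz(dt,u,st[i,1]+st[i,3],.055)[:2]-p[:2];print(' near end cab x',(f[0]*np.cos(k)+f[1]*np.sin(k)).round(4))
E
python3 bars.py
```

```text
t 55.33 pos [ 0.6544 -0.0009  0.4093] yaw -3.48 tilt 0.06 q [ 0.29  0.35 -0.49  1.11  0.16  1.71 -0.2 ] F [-0.7 -0.7 -0.1] gw 1.0 0.0
turn -0.01  tx 0.00 ty -0.01 tz 1.05
c1 [('s', 19, -15, 0.81), ('t', -13, 10, 0.98)]
c2 [('s', 0, 0, 1.0), ('t', -2, 1, 0.71)]
c3 [('s', 0, 0, 1.0), ('t', -13, -25, 0.33)]
c4 [('s', 0, 0, 1.0), ('t', 0, 0, 1.0)]
[267 184  20  43 601] cab -0.059 0.126 [17.9 41.6] 5.2
 near end cab x -0.1245
[363 188   5  27  93] cab -0.034 -0.136 [26.  4.] 90.0
 near end cab x -0.0765
[380 236  16  14 196] cab -0.156 -0.208 [13. 15.] 90.0
 near end cab x -0.1784
[288 238  17  12 177] cab -0.171 0.065 [11. 16.] 90.0
 near end cab x -0.1906
```

Cast1 has just been knocked aside in the cabinet. It was already read, and the bar is clear of it, so this needs no mending. Grip the handle again.

Request:
send_rows(steps=[{"tx": 0, "ty": 0, "tz": 0.3, "turn": 0, "grip": 1}, {"tx": 0, "ty": 0, "tz": 0.3, "turn": 0, "grip": 1}, {"tx": 0, "ty": 0, "tz": 0.25, "turn": 0, "grip": 1}, {"tx": 0, "ty": 0, "tz": 0.2, "turn": 0, "grip": 1}, {"tx": 0, "ty": 0, "tz": 0, "turn": 0, "grip": 0}, {"tx": 0, "ty": 0, "tz": 0, "turn": 0, "grip": 0}, {"tx": 0, "ty": 0, "tz": 0, "turn": 0, "grip": 0}, {"tx": 0, "ty": 0, "tz": 0, "turn": 0, "grip": 0}, {"tx": 0, "ty": 0, "tz": 0, "turn": 0, "grip": 0}, {"tx": 0, "ty": 0, "tz": 0, "turn": 0, "grip": 0}, {"tx": 0, "ty": 0, "tz": 0, "turn": 0, "grip": 0}, {"tx": 0, "ty": 0, "tz": 0, "turn": 0, "grip": 0}], newtons=30)

```text
time: 56.98
position: [0.6535, -0.0009, 0.3467]
tool_rot: [-2.287, -2.152, 0.002]
ft_force: [-0.0, -0.2, 0.5]
grip_width: 0.174
grip_force: 30.4
```

Request:
send_rows(steps=[{"tx": 0, "ty": 0, "tz": 0, "turn": 0, "grip": 0}, {"tx": 0, "ty": 0, "tz": 0, "turn": 0, "grip": 0}, {"tx": 0, "ty": 0, "tz": 0, "turn": 0, "grip": 0}])

```text
time: 57.35
position: [0.6535, -0.0009, 0.3467]
tool_rot: [-2.287, -2.153, 0.002]
ft_force: [-5.1, 0.2, 1.0]
grip_width: 0.176
grip_force: 30.0
```

Request:
send_rows(steps=[{"tx": 0, "ty": 0, "tz": 0.05, "turn": 0, "grip": 0}, {"tx": 0, "ty": 0, "tz": 0.12, "turn": 0, "grip": 0}, {"tx": 0, "ty": 0, "tz": 0.12, "turn": 0, "grip": 0}, {"tx": 0, "ty": 0, "tz": 0.12, "turn": 0, "grip": 0}, {"tx": 0, "ty": 0, "tz": 0.12, "turn": 0, "grip": 0}, {"tx": 0, "ty": 0, "tz": 0.12, "turn": 0, "grip": 0}, {"tx": 0, "ty": 0, "tz": 0.12, "turn": 0, "grip": 0}, {"tx": 0, "ty": 0, "tz": 0.12, "turn": 0, "grip": 0}, {"tx": 0, "ty": 0, "tz": 0.12, "turn": 0, "grip": 0}, {"tx": 0, "ty": 0, "tz": 0.1, "turn": 0, "grip": 0}, {"tx": 0, "ty": 0, "tz": 0.05, "turn": 0, "grip": 0}, {"tx": 0, "ty": 0, "tz": 0, "turn": 0, "grip": 0}])

```text
time: 58.85
position: [0.6535, -0.0009, 0.2768]
tool_rot: [-2.287, -2.153, 0.002]
ft_force: [-4.6, 0.1, -0.4]
grip_width: 0.172
grip_force: 30.0
```

Request:
send_rows(steps=[{"tx": 0, "ty": 0, "tz": 0.05, "turn": 0, "grip": 0}, {"tx": 0, "ty": 0, "tz": 0.05, "turn": 0, "grip": 0}, {"tx": 0, "ty": 0, "tz": 0.05, "turn": 0, "grip": 0}, {"tx": 0, "ty": 0, "tz": 0.03, "turn": 0, "grip": 0}, {"tx": 0, "ty": 0, "tz": 0, "turn": 0, "grip": 0}])

```text
time: 59.48
position: [0.6535, -0.0009, 0.2663]
tool_rot: [-2.287, -2.153, 0.002]
ft_force: [-5.2, -0.3, 1.6]
grip_width: 0.17
grip_force: 30.0
```

Request:
send_rows(steps=[{"tx": 0, "ty": 0, "tz": 0.03, "turn": 0, "grip": 0}, {"tx": 0, "ty": 0, "tz": 0.03, "turn": 0, "grip": 0}, {"tx": 0, "ty": 0, "tz": 0, "turn": 0, "grip": 0}])

```text
time: 59.85
position: [0.6536, -0.0009, 0.2627]
tool_rot: [-2.287, -2.153, 0.002]
ft_force: [-5.8, 0.6, 1.7]
grip_width: 0.172
grip_force: 30.0
```

Request:
send_rows(steps=[{"tx": 0, "ty": 0, "tz": 0.02, "turn": 0, "grip": 0}, {"tx": 0, "ty": 0, "tz": 0, "turn": 0, "grip": 0}])

```text
time: 60.1
position: [0.6535, -0.0009, 0.2617]
tool_rot: [-2.287, -2.153, 0.002]
ft_force: [-5.9, -0.1, 1.8]
grip_width: 0.174
grip_force: 30.0
```

Request:
send_rows(steps=[{"tx": 0, "ty": 0, "tz": 0.02, "turn": 0, "grip": 0}, {"tx": 0, "ty": 0, "tz": 0, "turn": 0, "grip": 0}])

```text
time: 60.35
position: [0.6535, -0.0009, 0.2617]
tool_rot: [-2.287, -2.153, 0.001]
ft_force: [-8.0, -0.3, 6.8]
grip_width: 0.17
grip_force: 30.0
```

Force rises after exactly 85 mm of travel, so the sash rests on the bars. Release and withdraw.

Request:
send_rows(steps=[{"tx": 0, "ty": 0, "tz": 0, "turn": 0, "grip": 1}, {"tx": 0, "ty": 0, "tz": 0, "turn": 0, "grip": 1}, {"tx": 0, "ty": 0, "tz": 0, "turn": 0, "grip": 1}, {"tx": 0, "ty": 0, "tz": 0, "turn": 0, "grip": 1}, {"tx": 0, "ty": 0, "tz": 0, "turn": 0, "grip": 1}, {"tx": 0, "ty": 0, "tz": 0, "turn": 0, "grip": 1}, {"tx": 0, "ty": 0, "tz": 0, "turn": 0, "grip": 1}, {"tx": 0, "ty": 0, "tz": -0.3, "turn": 0, "grip": 1}, {"tx": 0, "ty": 0, "tz": -0.5, "turn": 0, "grip": 1}, {"tx": 0, "ty": 0, "tz": -0.5, "turn": 0, "grip": 1}, {"tx": 0, "ty": 0, "tz": -0.2, "turn": 0, "grip": 1}])

```text
time: 61.72
position: [0.655, -0.0007, 0.3539]
tool_rot: [2.285, 2.151, 0.005]
ft_force: [0.8, -0.4, -0.2]
grip_width: 1.0
grip_force: 0.0
```

Request:
send_rows(steps=[{"tx": 0, "ty": -0.3, "tz": 0, "turn": 0, "grip": 1}, {"tx": 0, "ty": -0.6, "tz": 0, "turn": 0, "grip": 1}, {"tx": 0, "ty": -0.7, "tz": 0, "turn": 0, "grip": 1}, {"tx": -0.3, "ty": -0.7, "tz": 0, "turn": 0, "grip": 1}, {"tx": -0.7, "ty": -0.3, "tz": 0, "turn": 0, "grip": 1}, {"tx": -0.8, "ty": 0, "tz": 0, "turn": 0, "grip": 1}, {"tx": -0.8, "ty": 0, "tz": 0, "turn": 0, "grip": 1}, {"tx": -0.8, "ty": 0, "tz": 0, "turn": 0, "grip": 1}, {"tx": -0.8, "ty": 0, "tz": 0, "turn": 0, "grip": 1}, {"tx": -0.5, "ty": 0, "tz": 0, "turn": 0, "grip": 1}, {"tx": -0.2, "ty": 0, "tz": 0, "turn": 0, "grip": 1}, {"tx": 0, "ty": 0, "tz": 0, "turn": 0, "grip": 1}])

```text
time: 63.22
position: [0.4807, -0.2847, 0.3502]
tool_rot: [-2.287, -2.152, -0.0]
ft_force: [0.8, 1.2, 0.4]
grip_width: 0.996
grip_force: 0.0
```

```bash
python3 bars.py; python3 tcheck.py; python3 - <<'E'
from h import *
d=snap('scene');e=snap('top')
a=cv2.resize(d['pixels'][120:390,100:500],(800,540))[:, :]
a=cv2.resize(d['pixels'][120:390,100:500],(444,300),interpolation=2);b=cv2.resize(e['pixels'][84:284,226:422],(356,300),interpolation=2)
cv2.imwrite('pics/end.png',cv2.convertScaleAbs(cv2.cvtColor(np.hstack([a,b]),4),alpha=1.5))
E
```

```text
[267 188  20  39 577] cab -0.064 0.127 [18.  38.2] 3.8
 near end cab x -0.1245
[351 192  28  48 592] cab -0.082 -0.123 [51.6 24.3] 76.3
 near end cab x -0.1522
[381 236  15  14 193] cab -0.156 -0.21 [13. 14.] 90.0
 near end cab x -0.1784
[288 238  17  12 176] cab -0.171 0.065 [11. 16.] 90.0
 near end cab x -0.1906
iou of yellow, before/after 0.9812865497076023
[318.13 461.1 ]
[318.27 460.95]
```

View pics/end.png

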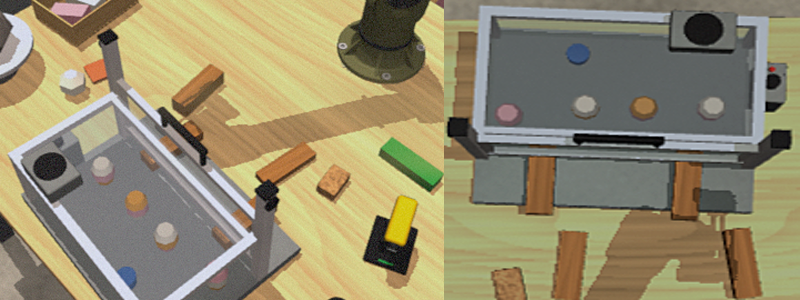

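The final picture shows both 30 mm bars under the sash (right panel, (539,185) and (687,190)), the thermometer upright in its dock, the sash resting on the bars, and the arm clear.

```bash
python3 -c "
from bench import ctrl
print(ctrl.close_job())"
```

```text
the job is handed in; nothing more can be done
None
```

The job is handed in, with no verdict returned: all four castings were aimed at left to right for about 2 s each, the thermometer is back upright in its dock, and the sash rests on the two 30 mm bars; cast1 was knocked aside after its reading while the arm was not near it.

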